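Open the double-leaf roller locker and lay the grey roller cover in its cradle

TASK

Open the small locker with the sloping front: turn the red latch handle of the left leaf clockwise to free it, swing that leaf up and over, then swing up the right leaf, which the left one's strip holds down, until both stand wide open. Then lay the grey roller cover lengthwise in the cradle inside, letting it settle in the grooves before you let go. Leave the white roller cover and the other things where they are.

Things in the scene. Friction and masses are not known exactly. Their poses are not given: they have to be found in the camera images.
- locker: fixed plywood locker, 270 mm wide (its y), 173 mm deep (its x), origin at the centre of its underside on the table. Its open top (the front with the two doors) slopes: 85 mm high at the low edge (-x, towards the robot), 185 mm at the high edge (+x), 30 degrees from level, 200 mm along the slope. Two white leaves 10 mm thick cover it, hinged along its left (+y) and right (-y) sides and meeting in the middle
- cradle: grey cradle fixed inside the locker under both leaves. Origin: axis centre of a seated roller cover. x: along the groove, up the slope; y: left; z: square out of the sloping front (30 deg from vertical, towards the robot). Two V saddles 14 mm long at x = -40 and +40 mm, 26 mm to each side; the 66 mm between is free for fingers to 34 mm below the origin. Stop plate at x = -55.5 mm
- left_hinge (a point): middle of the left leaf's hinge line, which runs along the cradle's x; on the rim of the locker, 135 mm left of and 36 mm above (along the cradle's z) the cradle's origin. The closed leaves' outer faces lie 11 mm above it. Axes turn with the leaf
- right_hinge (a point): middle of the right leaf's hinge line, parallel to the left one, 135 mm right of and 36 mm above (along the cradle's z) the cradle's origin. Axes turn with the leaf
- left_leaf (a joint): angle of the left leaf, rad: 0 shut, grows as its free middle edge swings up and to the left, stop at 1.95. Stiff hinge (0.22 N m): the leaf stays where it is left. An aluminium strip on its free edge overlaps the right leaf by 15 mm, 6 mm high, so the right leaf cannot rise until the left one is open
- right_leaf (a joint): angle of the right leaf, rad: 0 shut, grows as its free middle edge swings up and to the right, stop at 1.95. Stiff hinge like the left one; no latch of its own
- latch (a joint): angle of the red latch handle on the left leaf, rad: 0 to 0.2 at the start = latched (bar along the slope); turns clockwise as seen from outside, stop at 1.45; from 1.0 on its tongue is clear of the keeper and the leaf is free. Stays where it is left (friction 0.06 N m)
- latch_grip (a point): grip point of the red latch handle, on its turning axis, 30 mm above the leaf's outer face: a bar 60 mm long (along this point's x), 12 mm thick (its y), 26 mm deep, from 14 to 40 mm above the leaf; z points out of the leaf. Lies 45 mm from the middle edge, 90 mm from the hinge line
- pull_grip (a point): grip point of the steel pull on the right leaf, fixed to it: a bar 60 mm long across the slope (this point's y), 12 mm thick (its x), 26 mm deep, from 14 to 40 mm above the leaf; the point lies 30 mm above the leaf's outer face, 85 mm from the right hinge line; z points out of the leaf
- grey_roller: dark grey paint roller cover, a cylinder 101 mm long and 41 mm in diameter, lying on the table; its x axis runs along the cylinder. Loose, about 60 g. Rolls if nudged
- grey_roller_mid (a point): middle of the grey roller cover's axis
- white_roller: white roller cover of the same size, a bystander that lies at one of the same two places; origin on its surface, under its middle; x along the cylinder
- blue_tape: blue tape roll, 126 mm across, 36 mm high; bystander
- clear_cup: clear plastic mixing cup, 125 mm across, 126 mm high; bystander
Things that resemble listed ones, but are neither listed nor needed, are in the scene too. Leave any yellow look-alike of the grey_roller alone.

How it is judged:
By the outcome, as a careful person would: the job done as asked, in the order asked, and still so for the second after the job is handed in, with the robot touching nothing.
It also fails if it takes over 72 s, if anything falls off the work surface, if the arm or the gripper's body presses on something with over 40 N, if the wrist force passes 120 N, or if a joint passes its speed limit or range.

ROBOT

A 6-joint arm with a two-finger parallel gripper is mounted at the origin on a cart in front of the work surface, level with it; the furniture and walls round the work are solid. World frame = base frame: x ahead of the robot, y to its left, z up, the work surface at z = 0. Lengths are in m, angles in degrees, forces in N, time in s.
With the tool pointing down it reaches from about 0.375 to 0.9 m from the base axis. Payload 3.1 kg.
Tool frame: the origin (TCP) lies where the fingers leave the gripper's body, on its centre line; the fingertips stand bot.tips_ahead ahead of it and the grasp point (between the pads) lies 51 mm ahead of it (bot.tips_ahead is the distance from the TCP to the fingertips, in m); z points along the fingers, x is the direction in which the jaws open and shut, and the axes are right-handed (so a half turn about z gives the same grasp; the last joint's range is limited). The gripper opens to 87 mm and grips with 3 to 60 N. Pads are 19 mm wide; open, the fingers measure 117 mm over their backs; the gripper's body (75 mm by 190 mm) begins 51 mm behind the grasp point.
Start: joints at [66.549, 30.224, 82.088, -0, 67.689, -10.227], TCP at [0.143, 0.608, 0.292] pointing down, gripper open.
Joint ranges: [-176.69, 176.69], [-43.24, 126.21], [12.49, 139.97], [-82, 262], [0, 151.66], [-163.58, 163.58]. Speed limits (degrees/s): [159.86, 159.86, 180, 180, 180, 180].

INTERFACE

Orientations are given as a 3x3 rotation matrix whose columns are the frame's x, y, z axes.
In Python, from rig import bot, vision, nets gives the robot as it stands.
- The arm moves only by the tool play_rows, never from a script. Its argument "series" is a list of rows, each an object of numbers: "tx", "ty", "tz": the shift along the world's x, y, z as a fraction of full scale; "turn": the turn about the world's z as a fraction of full scale. A call has 1 to 10 rows; each row shifts and turns the commanded pose from where the row before left it; what a row does not reach is not made up. Full scale, the value 1, is 0.8 m for a shift and 60 degrees for a turn. A row lasts 1/10 s, in which the tool goes at most 50 mm and 8.59 degrees, less where a joint would pass 70% of its speed; a pose out of reach is approached as far as the arm can. A call with a number of a shift or a turn outside -1 to 1 is refused whole. A call with a gripper value outside its range is refused whole. "gripper" is the opening, from 0 (shut) to 1 (fully open), set as the call begins (left out, the last holds). The fingers move at their own pace and stop on an object; the grip force is fixed at half the most. Time passes only in rows, so rows that do not move let the fingers close. It gives the time, the measured TCP pose, the force and the opening at its end, in the units of the state.
- bot.read_state(): the state, without advancing time (a new reading comes with each control period).
- vision.capture(name): name is "side" or "top" or "wrist"; returns a dict with "pixels" (420x560x3 uint8, blue, green, red), "fx", "fy", "cx", "cy" (pixels), "extrinsics" (4x4, takes a point from camera to world coordinates). Camera axes: x right, y down, z forward; pixel columns grow to the right and rows downward; lengths in m; the calibration is good to about 2 mm. A picture is of the moment at which its call begins. There is no depth.
- bot.hand_in(): hands the job in, once; it reports no verdict.
Trained networks look in a picture, given as the dict that the camera call returned (one of the last four; its "shot" number tells which), for a name from the list of things; names that differ only in an ending like _2 or _b are one class to them, and where a whole thing is asked for, a point or a joint stands for the part that bears it (a point fixed in the world has none). Each returns a list of dicts, best first, with "confidence" (0 to 1); they miss things now and then, are a little off and sometimes report something else, mostly with a low value. They report only what shows in the picture. A call takes as long as a camera call. They do not tell look-alikes from the thing itself.
- nets.look_for(picture, query): "at" ([column, row] as shares, 0 to 1, of the picture: columns of its width, rows of its height, amid what is visible of it).
- nets.masks_of(picture, query): "region" (420x560 bool, what is visible of it) and "at" ([column, row] as shares, 0 to 1, of the picture: columns of its width, rows of its height, amid what is visible of it).
The state is a dict: "time_s": time; "joint_positions": joint angles; "qvel": joint speeds; "tau": joint torques, N m; "position": TCP position; "tcp_rot": TCP orientation; "force": force on the tool from outside, world axes, zero at the start; "moment": the same for the moment, N m; "opening": opening from 0.0 (shut) to 1.0 (fully open).
Only numpy, scipy, OpenCV 4.12 (cv2) and the standard library are available. Lean on these libraries where they do the work, as an engineer would, in place of code of your own. Each camera call takes 0.05 s, during which the arm holds its last target.

## Working session

There is one attempt and no reset: what is moved stays moved. The work goes in short steps, Python scripts to look and compute and a tool call to move; the robot and the scene stay as the last step left them, time stands still between calls to the robot, and variables do not carry over. Pictures are saved under pics/ and viewed, and the job is handed in when it is done.

Besides the shell and the picture viewer there is one more tool, called after ">>>" by a JSON object that holds its "name" and its "arguments", one argument or row to a line. play_rows: Moves the arm, as the interface text tells. Shift numbers are shares of 0.8 m and turn numbers shares of 60 degrees, none past 1 either way. Its arguments: {"type":"object","properties":{"series":{"type":"array"},"gripper":{"type":"number"}},"required":["series"]}

```bash
ls; mkdir -p pics; cat > h.py <<'E'
import numpy as np, cv2
from rig import bot, vision, nets
def cap(n,save=None):
    p=vision.capture(n)
    if save: cv2.imwrite('pics/'+save+'.png',p['pixels'])
    return p
def ray(p,u,v):
    E=np.array(p['extrinsics']); d=np.array([(u-p['cx'])/p['fx'],(v-p['cy'])/p['fy'],1.]); d=E[:3,:3]@d
    return E[:3,3],d
def onz(p,u,v,z):
    o,d=ray(p,u,v); return o+d*(z-o[2])/d[2]
def tri(a):
    A=np.zeros((3,3));b=np.zeros(3)
    for o,d in a:
        d=d/np.linalg.norm(d);M=np.eye(3)-np.outer(d,d);A+=M;b+=M@o
    x=np.linalg.solve(A,b); return x,[np.linalg.norm((np.eye(3)-np.outer(d,d)/(d@d))@(x-o)) for o,d in a]
def proj(p,X):
    E=np.linalg.inv(np.array(p['extrinsics'])); c=E[:3,:3]@np.asarray(X)+E[:3,3]
    return np.array([p['fx']*c[0]/c[2]+p['cx'],p['fy']*c[1]/c[2]+p['cy']])
E
python3 - <<'E'
from h import *
print({k:v for k,v in bot.read_state().items()}, bot.tips_ahead)
for n in ['side','top']:
    p=cap(n,n+'0'); print(n,p['fx'],p['cx'],p['cy'],np.round(p['extrinsics'],3).tolist())
    for q in ['locker','latch','latch_grip','pull_grip','grey_roller','white_roller','blue_tape','clear_cup','left_leaf','right_leaf']:
        r=nets.look_for(p,q); print(q,[(round(d['confidence'],2),round(d['at'][0]*560),round(d['at'][1]*420)) for d in r[:4]])
E
```

```text
pics
{'time_s': 0.0, 'joint_positions': array([ 6.65477726e+01,  3.02782332e+01,  8.21548187e+01, -2.26645487e-03,
        6.76879403e+01, -1.02264385e+01]), 'qvel': array([-0.01768239, -0.02298601,  0.01852659,  0.03510959,  0.0574215 ,
        0.01727469]), 'tau': array([ 2.97152683e-04, -4.40042424e+01, -1.76589239e+01,  6.33153110e-02,
        5.80458669e-02, -1.49878251e-04]), 'position': array([0.14273436, 0.60790028, 0.29128802]), 'tcp_rot': array([[ 2.28773558e-01,  9.73479331e-01, -8.06855451e-04],
       [ 9.73477434e-01, -2.28774729e-01, -1.95183172e-03],
       [-2.08465598e-03, -3.38928087e-04, -9.99997770e-01]]), 'force': array([-0.51307431,  0.09794197,  0.34216853]), 'moment': array([-0.00472546, -0.02328955, -0.01462235]), 'opening': 1.0002724557686955} 0.0697
side 465.32271129382633 276.00436201527884 199.5731775209976 [[-1.0, -0.021, -0.003, 0.541], [-0.012, 0.67, -0.743, 0.874], [0.018, -0.742, -0.67, 0.893], [0.0, 0.0, 0.0, 1.0]]
locker [(0.65, 264, 229)]
latch [(0.62, 294, 218)]
latch_grip [(0.86, 298, 217)]
pull_grip [(0.73, 259, 185)]
grey_roller [(0.82, 351, 201), (0.78, 283, 141), (0.32, 317, 167), (0.16, 264, 182)]
white_roller [(0.59, 318, 166)]
blue_tape [(0.8, 350, 358)]
clear_cup [(0.97, 221, 148)]
left_leaf [(0.71, 268, 224)]
right_leaf [(0.84, 263, 184)]
top 436.7504254831354 284.7952628129158 206.10211308797622 [[0.003, -0.981, 0.193, 0.298], [-1.0, -0.003, -0.002, -0.027], [0.003, -0.193, -0.981, 1.325], [0.0, 0.0, 0.0, 1.0]]
locker [(0.84, 246, 195), (0.35, 276, 189)]
latch [(0.56, 398, 220), (0.4, 235, 219)]
latch_grip [(0.55, 235, 220)]
pull_grip [(0.97, 278, 190)]
grey_roller [(0.83, 311, 280), (0.66, 277, 191), (0.65, 399, 219)]
white_roller [(0.75, 350, 252)]
blue_tape [(0.73, 145, 263)]
clear_cup [(0.69, 354, 149), (0.24, 350, 249)]
left_leaf [(0.78, 228, 197)]
right_leaf [(0.57, 274, 191)]
```

View pics/side0.png

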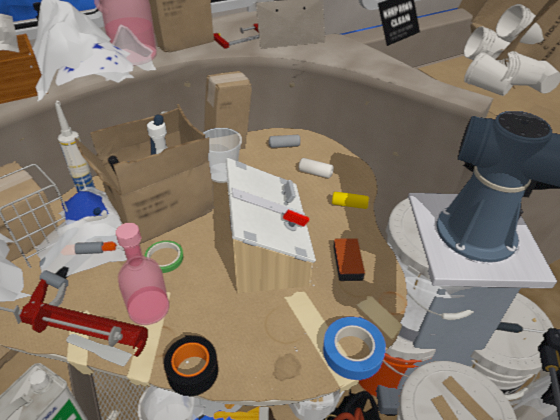

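View pics/top0.png

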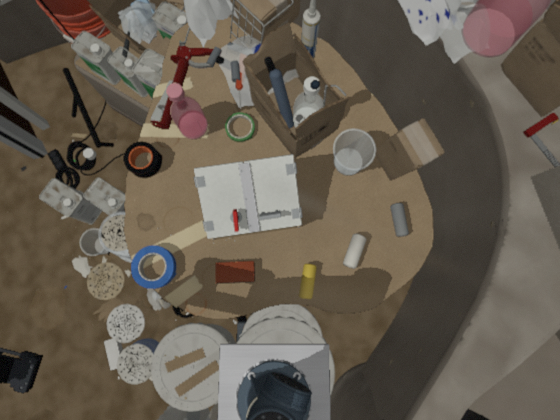

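```bash
python3 - <<'E'
from h import *
s=cv2.imread('pics/side0.png');t=cv2.imread('pics/top0.png')
cv2.imwrite('pics/side0c.png',cv2.resize(s[145:305,200:360],None,fx=5,fy=3.75,interpolation=cv2.INTER_CUBIC)[:600])
cv2.imwrite('pics/top0c.png',cv2.resize(t[145:245,185:315],None,fx=6,fy=6,interpolation=cv2.INTER_CUBIC))
cv2.imwrite('pics/rollc.png',np.hstack([cv2.resize(t[190:300,290:430],None,fx=3,fy=3),cv2.resize(s[120:230,255:380],None,fx=3,fy=3)]))
E
```

```text
(no output)
```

View pics/side0c.png

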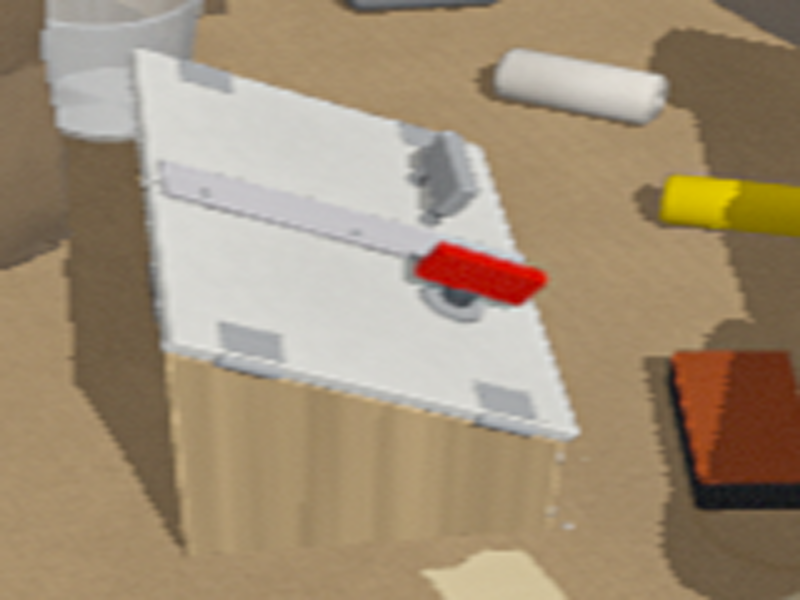

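View pics/top0c.png

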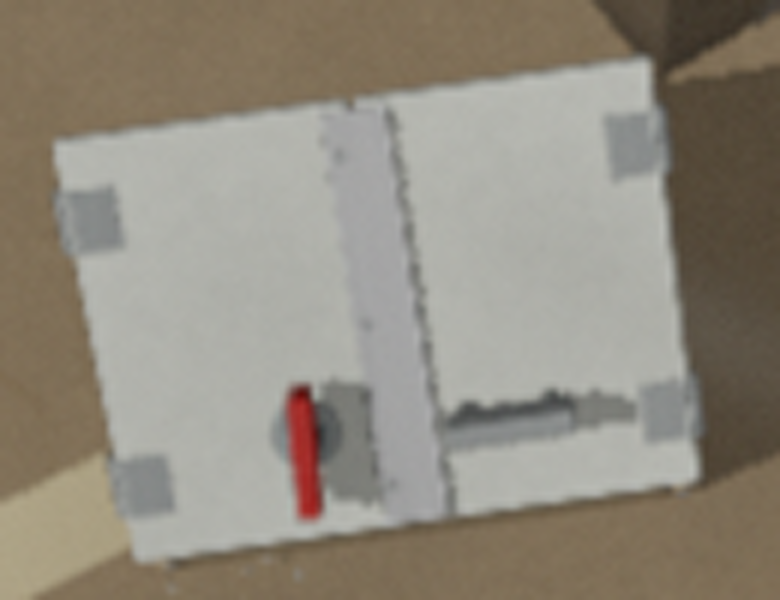

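View pics/rollc.png

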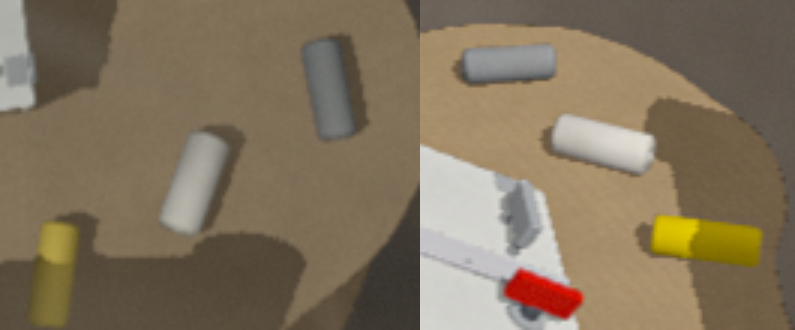

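```bash
cat >> h.py <<'E'
c30,s30=np.cos(np.pi/6),np.sin(np.pi/6)
def Rz(a): return np.array([[np.cos(a),-np.sin(a),0],[np.sin(a),np.cos(a),0],[0,0,1]])
# slope frame: x up slope, y left, z out ; origin at rim-plane middle (hinge plane)
def slope2w(P,pose):
    x,y,z=P; L=np.array([x*c30-z*s30,y,0.135+x*s30+z*c30]); return Rz(pose[2])@L+np.array([pose[0],pose[1],0])
E
python3 - <<'E'
from h import *
from scipy.optimize import least_squares
t=cap('top');s=cap('side')
C=[(.1,.135,.011),(.1,-.135,.011),(-.1,-.135,.011),(-.1,.135,.011)]
T=[(194.2,168.7),(293.3,154.7),(301.3,225.8),(207.8,238.3)]
S=[(233,237.5),(227,158.3),(296.6,183.7),(315.4,261.5)]
def f(v,full=0):
    r=[]
    for c,a,b in zip(C,T,S):
        X=slope2w(c,v); r+=list(proj(t,X)-a)+list(proj(s,X)-b)
    return np.array(r)
o=least_squares(f,[.5,.1,.1]); print(o.x,np.degrees(o.x[2])); print(f(o.x).round(1).reshape(-1,4))
v=o.x
# latch & pull: triangulate from top ends
def tp(p,u,vv,off): # intersect ray with slope plane height off
    a,d=ray(p,u,vv); n=Rz(v[2])@np.array([-s30,0,c30]); P0=slope2w((0,0,off),v); X=a+d*((P0-a)@n)/(d@n)
    e=[Rz(v[2])@np.array([c30,0,s30]),Rz(v[2])@np.array([0,1.,0])]; O=slope2w((0,0,0),v); return [round(float((X-O)@q)*1000,1) for q in e]
for nm,u,w in [('red hi',300/6+185,388/6+145),('red lo',310/6+185,517/6+145),('pull R',572/6+185,410/6+145),('pull L',440/6+185,430/6+145)]:
    print(nm,tp(t,u,w,.051))
for nm,u,w in [('red hi',430,255),('red lo',535,287)]:
    print('side',nm,tp(s,u/5+200,w/3.75+145,.051))
for nm,u,w in [('pull far(R)',455,140),('pull near',440,215)]:
    print('side',nm,tp(s,u/5+200,w/3.75+145,.035))
# rollers
for nm,a,b in [('grey',(400,219),(283,141)),('white',(355,250),(316,168)),('yellow',(308,281),(350,200))]:
    print(nm,tri([ray(t,*a),ray(s,*b)]))
for nm in ('grey_roller',):
  for p,lbl in((t,'top'),(s,'side')):
    for m in nets.masks_of(p,nm)[:4]:
        R=m['region'].astype(np.uint8); ys,xs=np.nonzero(R); 
        if len(xs)<10: continue
        (c,sz,an)=cv2.minAreaRect(np.c_[xs,ys].astype(np.float32)); print(lbl,round(m['confidence'],2),c,sz,an)
E
```

```text
[0.55905249 0.07040423 0.13885767] 7.955958595445716
[[-0.8  0.5  1.7 -1.3]
 [-0.2  1.4  1.  -0.8]
 [-0.5 -1.2 -1.5 -0.1]
 [-1.4 -0.9 -1.4 -0.7]]
red hi [-15.7, 39.1]
red lo [-77.8, 44.1]
pull R [-43.4, -80.5]
pull L [-44.5, -20.2]
side red hi [-14.2, 54.8]
side red lo [-70.6, 58.8]
side pull far(R) [-64.8, -96.1]
side pull near [-40.6, -9.1]
grey (array([ 0.51650106, -0.38005777,  0.01902647]), [np.float64(0.0002809811775818044), np.float64(0.0002809811775820514)])
white (array([ 0.41911412, -0.23985702,  0.02110265]), [np.float64(0.002594070066407165), np.float64(0.0025940700664070656)])
yellow (array([ 0.3290943 , -0.09924495,  0.01931255]), [np.float64(0.001011187578769151), np.float64(0.0010111875787691355)])
top 0.79 (398.7559814453125, 219.9080047607422) (33.89879608154297, 13.684738159179688) 79.69515228271484
top 0.73 (307.22857666015625, 281.6965637207031) (13.94266128540039, 35.824344635009766) 9.090277671813965
top 0.72 (273.7499694824219, 192.74998474121094) (71.5592041015625, 50.20458221435547) 81.8698959350586
side 0.9 (284.5, 141.0) (12.0, 31.0) 90.0
side 0.9 (350.51422119140625, 199.72921752929688) (36.345455169677734, 13.37620735168457) 7.765166282653809
```

```bash
cat >> h.py <<'E'
POSE=np.array([0.55905249,0.07040423,0.13885767])
def W(x,y,z): return slope2w((x/1000,y/1000,z/1000),POSE)   # mm slope coords, hinge plane z=0
def st():
    s=bot.read_state(); R=s['tcp_rot']; print('t',round(s['time_s'],2),'pos',s['position'].round(4),'yaw',round(float(np.degrees(np.arctan2(R[1,0],R[0,0]))),1),'F',np.round(s['force'],1),'open',round(float(s['opening']),3)); return s
def units(tgt):
    s=bot.read_state(); d=np.array(tgt)-s['position']; print('target',np.round(tgt,4),'d mm',(d*1000).round(1),'units',(d/.8).round(4))
E
python3 - <<'E'
from h import *
st(); print(W(-46,44,41),W(-44,-50,41)); units(W(-46,44,41)+[-.02,0,.16])
E
```

```text
t 1.3 pos [0.143  0.6084 0.2922] yaw 76.8 F [-0.6 -1.   0.3] open 1.001
[0.49320596 0.10562934 0.14750704] [0.50793205 0.01277385 0.14850704]
target [0.4732 0.1056 0.3075] d mm [ 330.3 -502.8   15.3] units [ 0.4128 -0.6285  0.0191]
```

>>> {"name": "play_rows", "arguments": {
  "series": [
    {"tx": 0.032,"ty": -0.048,"tz": 0.002,"turn": -0.078},
    {"tx": 0.032,"ty": -0.048,"tz": 0.002,"turn": -0.078},
    {"tx": 0.032,"ty": -0.048,"tz": 0.002,"turn": -0.078},
    {"tx": 0.032,"ty": -0.048,"tz": 0.002,"turn": -0.078},
    {"tx": 0.032,"ty": -0.048,"tz": 0.002,"turn": -0.078},
    {"tx": 0.032,"ty": -0.048,"tz": 0.002,"turn": -0.078},
    {"tx": 0.032,"ty": -0.048,"tz": 0.002,"turn": -0.078},
    {"tx": 0.032,"ty": -0.048,"tz": 0.002,"turn": -0.078},
    {"tx": 0.032,"ty": -0.048,"tz": 0.002,"turn": -0.078},
    {"tx": 0.032,"ty": -0.048,"tz": 0.002,"turn": -0.078}
  ],
  "gripper": 0
}}

```text
time_s: 2.3
position: [0.3998, 0.2228, 0.3086]
tcp_rot: [[0.868, 0.497, 0.001], [0.497, -0.868, 0.0], [0.001, 0.0, -1.0]]
force: [0.9, -0.1, -0.2]
opening: 0.175
```

>>> {"name": "play_rows", "arguments": {
  "series": [
    {"tx": 0.032,"ty": -0.048,"tz": 0.002,"turn": -0.078},
    {"tx": 0.032,"ty": -0.048,"tz": 0.002,"turn": -0.078},
    {"tx": 0.032,"ty": -0.048,"tz": 0.002,"turn": -0.078},
    {},
    {},
    {}
  ]
}}

```text
invalid input
```

```bash
python3 - <<'E'
from h import *
st(); w=cap('wrist','w1'); print(w['fx'],np.round(w['extrinsics'],3).tolist())
for q in ['latch_grip','pull_grip']:
    r=nets.look_for(w,q); print(q,[(round(d['confidence'],2),round(d['at'][0]*560),round(d['at'][1]*420)) for d in r[:4]])
print(proj(w,W(-46,44,41)),proj(w,W(-44,-50,41)))
E
```

```text
t 2.3 pos [0.3998 0.2228 0.3086] yaw 29.8 F [ 0.9 -0.1 -0.2] open 0.175
373.75561337033304 [[0.867, 0.482, 0.122, 0.367], [0.498, -0.842, -0.208, 0.279], [0.002, 0.241, -0.97, 0.401], [0.0, 0.0, 0.0, 1.0]]
latch_grip []
pull_grip []
[302.80322112 395.94970945] [261.62029511 485.02412575]
```

View pics/w1.png

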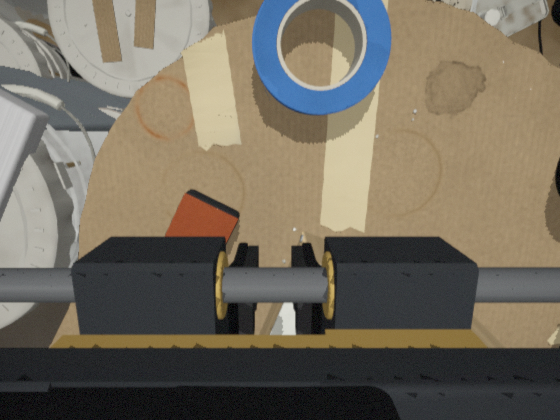

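>>> {"name": "play_rows", "arguments": {
  "series": [
    {"tx": 0.032,"ty": -0.048,"tz": 0.002,"turn": -0.078},
    {"tx": 0.032,"ty": -0.048,"tz": 0.002,"turn": -0.078},
    {"tx": 0.032,"ty": -0.048,"tz": 0.002,"turn": -0.078},
    {"tz": 0},
    {"tz": 0},
    {"tz": 0}
  ]
}}

```text
invalid input
```

```bash
python3 - <<'E'
from h import *
st(); w=cap('side','s1');t=cap('top','t1')
for p in (w,t):
  for q in ['latch_grip','pull_grip']:
    r=nets.masks_of(p,q); print(q,[(round(d['confidence'],2),round(d['at'][0]*560),round(d['at'][1]*420),int(d['region'].sum())) for d in r[:4]])
  print(proj(p,W(-46,44,41)),proj(p,W(-44,-50,41)))
tip=W(-46+20,45+30,11+22); units(tip+[0,0,.0697])
cv2.imwrite('pics/s1c.png',cv2.resize(w['pixels'][60:280,180:400],None,fx=2.7,fy=2.7))
E
```

```text
t 2.45 pos [0.4009 0.2224 0.3086] yaw 29.7 F [-0.5  0.1  0.2] open 0.047
latch_grip [(0.87, 297, 215, 335)]
pull_grip [(0.63, 260, 183, 2034), (0.38, 316, 166, 449), (0.18, 288, 141, 344)]
[294.69397625 216.75790624] [288.01060423 189.8812464 ]
latch_grip []
pull_grip [(0.84, 277, 192, 3215)]
[235.04147617 219.07421396] [269.07861542 213.80596231]
target [0.51   0.1393 0.2203] d mm [112.1 -86.2 -87.9] units [ 0.1401 -0.1078 -0.1099]
```

View pics/s1c.png

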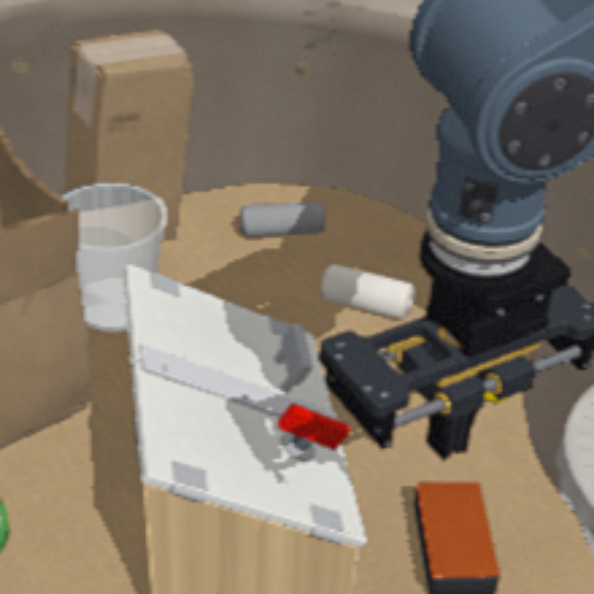

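>>> {"name": "play_rows", "arguments": {
  "series": [
    {"tx": 0.035,"ty": -0.027,"tz": 0,"turn": -0.09},
    {"tx": 0.035,"ty": -0.027,"tz": 0,"turn": -0.09},
    {"tx": 0.035,"ty": -0.027,"tz": 0,"turn": -0.09},
    {"tx": 0.035,"ty": -0.027,"tz": 0,"turn": -0.09},
    {"tx": 0,"ty": 0,"tz": -0.04,"turn": 0},
    {"tx": 0,"ty": 0,"tz": -0.04,"turn": 0},
    {"tx": 0,"ty": 0,"tz": 0,"turn": 0},
    {"tx": 0,"ty": 0,"tz": 0,"turn": 0}
  ],
  "gripper": 0
}}

```text
time_s: 3.55
position: [0.5105, 0.139, 0.2442]
tcp_rot: [[0.989, 0.147, -0.001], [0.147, -0.989, 0.0], [-0.001, -0.0, -1.0]]
force: [0.4, -0.5, 1.3]
opening: 0.006
```

```bash
python3 - <<'E'
from h import *
st(); w=cap('side','s2');t=cap('top','t2')
units(W(-46+20,45+30,11+22)+[0,0,.0697])
cv2.imwrite('pics/c2.png',np.hstack([cv2.resize(w['pixels'][110:270,220:360],None,fx=2.8,fy=3),cv2.resize(t['pixels'][145:245,185:315],None,fx=3,fy=4.8)]))
E
```

```text
t 3.55 pos [0.5105 0.139  0.2442] yaw 8.5 F [ 0.4 -0.5  1.3] open 0.006
target [0.51   0.1393 0.2203] d mm [ -1.6   0.4 -25.4] units [-0.002   0.0005 -0.0318]
```

View pics/c2.png

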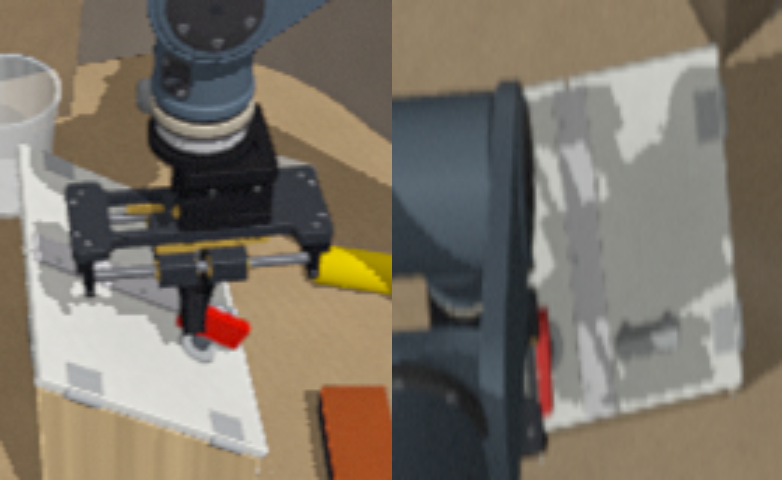

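```bash
python3 - <<'E'
from h import *
pts=[(20,30),(22,18),(26,9),(30,1),(31,-8),(27,-16),(22,-18)]
P=[W(-46+a,45+b,33) for a,b in pts]
for i in range(1,len(P)): print(((P[i]-P[i-1])/.8).round(4))
E
```

```text
[ 0.0042 -0.0146  0.0013]
[ 0.0058 -0.0105  0.0025]
[ 0.0057 -0.0093  0.0025]
[ 0.0026 -0.011   0.0006]
[-0.0029 -0.0105 -0.0025]
[-0.005  -0.0032 -0.0031]
```

>>> {"name": "play_rows", "arguments": {
  "series": [
    {"tx": 0,"ty": 0,"tz": -0.015,"turn": 0},
    {"tx": 0,"ty": 0,"tz": -0.015,"turn": 0},
    {"tx": 0,"ty": 0,"tz": 0,"turn": 0},
    {"tx": 0,"ty": 0,"tz": 0,"turn": 0}
  ]
}}

```text
time_s: 4.05
position: [0.5106, 0.138, 0.2198]
tcp_rot: [[0.989, 0.146, -0.001], [0.146, -0.989, -0.0], [-0.001, -0.0, -1.0]]
force: [-0.1, -0.4, 0.1]
opening: 0.007
```

>>> {"name": "play_rows", "arguments": {
  "series": [
    {"tx": 0.004,"ty": -0.0146,"tz": 0.0013,"turn": 0},
    {"tx": 0.003,"ty": -0.0053,"tz": 0.0013,"turn": 0},
    {"tx": 0.003,"ty": -0.0053,"tz": 0.0013,"turn": 0},
    {"tx": 0.003,"ty": -0.0047,"tz": 0.0013,"turn": 0},
    {"tx": 0.003,"ty": -0.0047,"tz": 0.0013,"turn": 0},
    {"tx": 0.0026,"ty": -0.011,"tz": 0.0006,"turn": 0},
    {"tx": -0.0015,"ty": -0.0053,"tz": -0.0013,"turn": 0},
    {"tx": -0.0015,"ty": -0.0053,"tz": -0.0013,"turn": 0},
    {"tx": 0,"ty": 0,"tz": 0,"turn": 0}
  ]
}}

```text
time_s: 4.95
position: [0.5246, 0.0922, 0.2243]
tcp_rot: [[0.989, 0.145, 0.003], [0.145, -0.989, -0.001], [0.003, 0.001, -1.0]]
force: [2.8, 0.4, 1.9]
opening: 0.002
```

```bash
python3 - <<'E'
from h import *
st(); w=cap('side','s3');t=cap('top','t3')
cv2.imwrite('pics/c3.png',np.hstack([cv2.resize(w['pixels'][130:270,240:350],None,fx=4,fy=4),cv2.resize(t['pixels'][175:245,205:275],None,fx=5,fy=8)]))
E
```

```text
t 4.95 pos [0.5246 0.0922 0.2243] yaw 8.3 F [2.8 0.4 1.9] open 0.002
```

View pics/c3.png

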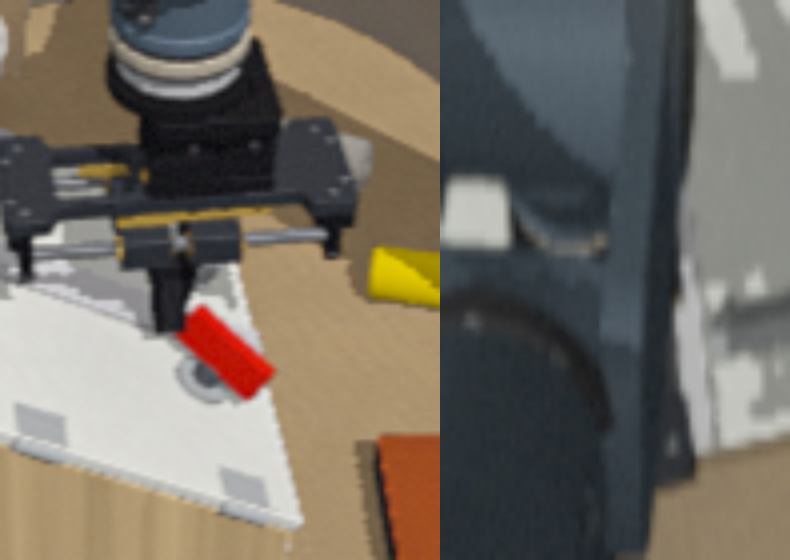

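>>> {"name": "play_rows", "arguments": {
  "series": [
    {"tx": -0.004,"ty": -0.0015,"tz": -0.0025,"turn": 0},
    {"tx": -0.004,"ty": -0.0015,"tz": -0.0025,"turn": 0},
    {"tx": -0.004,"ty": -0.0005,"tz": -0.0025,"turn": 0},
    {"tx": 0,"ty": 0,"tz": 0,"turn": 0}
  ]
}}

```text
time_s: 5.45
position: [0.5179, 0.0889, 0.2196]
tcp_rot: [[0.989, 0.147, 0.011], [0.147, -0.989, -0.003], [0.011, 0.005, -1.0]]
force: [5.6, -3.3, 2.5]
opening: 0.005
```

```bash
python3 - <<'E'
from h import *
st(); w=cap('side','s4')
cv2.imwrite('pics/c4.png',cv2.resize(w['pixels'][130:270,240:350],None,fx=4,fy=4))
E
```

```text
t 5.45 pos [0.5179 0.0889 0.2196] yaw 8.4 F [ 5.6 -3.3  2.5] open 0.005
```

View pics/c4.png

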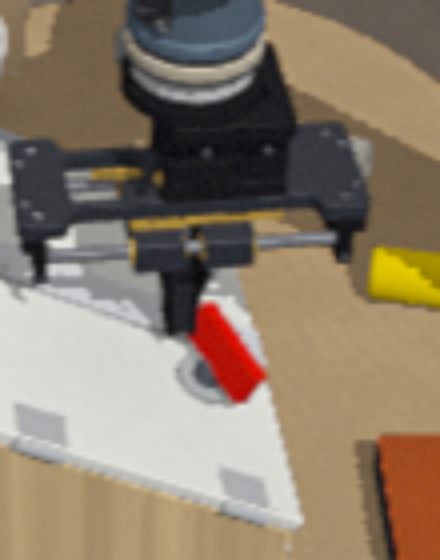

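>>> {"name": "play_rows", "arguments": {
  "series": [
    {"tx": -0.004,"ty": -0.0007,"tz": -0.0025,"turn": 0},
    {"tx": -0.004,"ty": -0.0007,"tz": -0.0025,"turn": 0},
    {"tx": -0.004,"ty": -0.0007,"tz": -0.0025,"turn": 0},
    {"tx": 0,"ty": 0,"tz": 0,"turn": 0}
  ]
}}

```text
time_s: 5.9
position: [0.5096, 0.0884, 0.2148]
tcp_rot: [[0.989, 0.146, 0.016], [0.146, -0.989, -0.001], [0.015, 0.003, -1.0]]
force: [7.5, -0.6, 10.9]
opening: 0.003
```

```bash
python3 - <<'E'
from h import *
st(); w=cap('side','s5')
c=cv2.resize(w['pixels'][130:270,240:350],None,fx=4,fy=4)
for a,col in((0.9,(0,255,0)),(1.2,(255,0,0)),(1.45,(255,0,255))):
    e=[proj(w,W(-46+k*30*np.cos(a),45-k*30*np.sin(a),51)) for k in(-1,1)]
    q=[tuple(int(v) for v in ((x-[240,130])*4)) for x in e]; cv2.line(c,q[0],q[1],col,1)
cv2.imwrite('pics/c5.png',c)
E
```

```text
t 5.9 pos [0.5096 0.0884 0.2148] yaw 8.4 F [ 7.5 -0.6 10.9] open 0.003
```

View pics/c5.png

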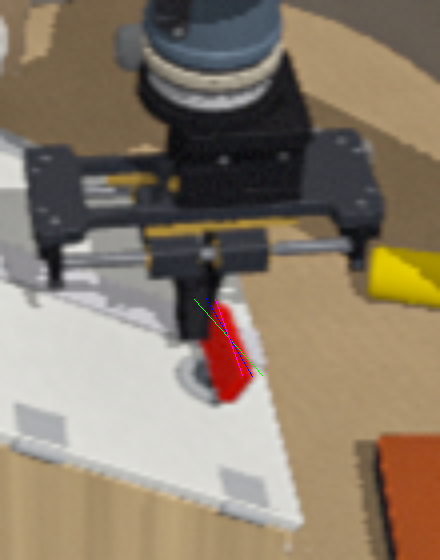

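>>> {"name": "play_rows", "arguments": {
  "series": [
    {"tx": -0.004,"ty": -0.0007,"tz": 0.002,"turn": 0},
    {"tx": -0.004,"ty": -0.0007,"tz": 0,"turn": 0},
    {"tx": 0,"ty": 0,"tz": 0,"turn": 0}
  ]
}}

```text
time_s: 6.25
position: [0.5072, 0.0883, 0.2169]
tcp_rot: [[0.989, 0.144, 0.026], [0.144, -0.99, 0.002], [0.026, 0.002, -1.0]]
force: [16.5, 4.9, 5.6]
opening: 0.006
```

```bash
python3 - <<'E'
from h import *
st(); w=cap('side','s6')
c=cv2.resize(w['pixels'][130:270,240:350],None,fx=4,fy=4)
cv2.imwrite('pics/c6.png',c)
P=bot.read_state()['position']-[0,0,.0697]-W(0,0,0); L=Rz(-POSE[2])@P; print('tip slope',1000*np.array([L[0]*c30+L[2]*s30,L[1],-L[0]*s30+L[2]*c30]))
E
```

```text
t 6.25 pos [0.5072 0.0883 0.2169] yaw 8.3 F [16.5  4.9  5.6] open 0.006
tip slope [-36.19806737  24.97441692  34.99303567]
```

View pics/c6.png

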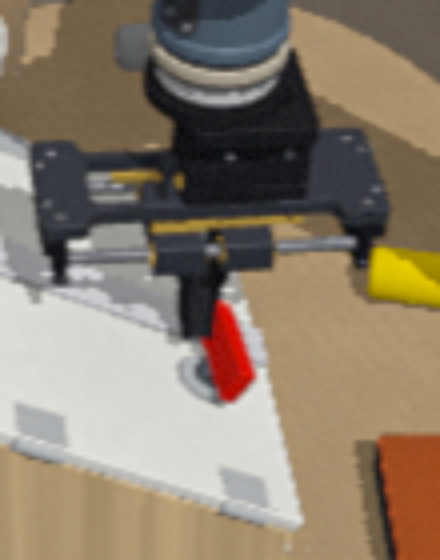

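>>> {"name": "play_rows", "arguments": {
  "series": [
    {"tx": 0.02,"ty": 0,"tz": 0.012,"turn": 0},
    {"tx": 0,"ty": 0,"tz": 0.06,"turn": 0},
    {"tx": 0,"ty": -0.04,"tz": 0.045,"turn": 0},
    {"tx": -0.02,"ty": -0.05,"tz": 0.02,"turn": 0},
    {"tx": -0.01,"ty": -0.05,"tz": 0,"turn": 0},
    {"tx": 0,"ty": 0,"tz": 0,"turn": 0},
    {"tx": 0,"ty": 0,"tz": 0,"turn": 0},
    {"tx": 0,"ty": 0,"tz": 0,"turn": 0}
  ]
}}

```text
time_s: 7.1
position: [0.4888, -0.0234, 0.3222]
tcp_rot: [[0.989, 0.146, -0.003], [0.146, -0.989, 0.002], [-0.003, -0.002, -1.0]]
force: [0.4, 0.8, -0.9]
opening: 0.004
```

```bash
python3 - <<'E'
from h import *
st(); w=cap('side','s7'); t=cap('top','t7'); h=cap('wrist','w7')
for n,p in(('side',w),('top',t),('wrist',h)):
    hsv=cv2.cvtColor(p['pixels'],cv2.COLOR_BGR2HSV); m=((hsv[...,0]<5)|(hsv[...,0]>175))&(hsv[...,1]>200)&(hsv[...,2]>120)
    k,l,s,c=cv2.connectedComponentsWithStats(m.astype(np.uint8)); 
    print(n,[(s[i][:5].tolist(),c[i].round(1).tolist()) for i in range(1,k) if s[i][4]>25],'pred',proj(p,W(-46,45,51)).round(1))
    r=nets.masks_of(p,'latch_grip'); print([(round(d['confidence'],2),round(d['at'][0]*560),round(d['at'][1]*420),int(d['region'].sum())) for d in r[:4]])
E
```

```text
t 7.1 pos [ 0.4888 -0.0234  0.3222] yaw 8.4 F [ 0.4  0.8 -0.9] open 0.004
side [([214, 34, 14, 10, 44], [220.2, 38.6]), ([290, 206, 13, 24, 178], [296.2, 217.7]), ([36, 287, 7, 11, 34], [39.3, 292.9]), ([32, 302, 10, 19, 66], [35.6, 309.7]), ([51, 314, 59, 18, 195], [79.3, 322.3]), ([48, 323, 60, 17, 159], [80.3, 330.9]), ([119, 330, 21, 17, 184], [128.7, 337.3])] pred [297.1 214.2]
[(0.52, 298, 218, 248)]
top [] pred [234.5 220.4]
[(0.66, 224, 190, 2938)]
wrist [([291, 0, 31, 67, 1332], [306.8, 32.0])] pred [303.4  17.4]
[(0.74, 303, 34, 2322)]
```

View pics/w7.png

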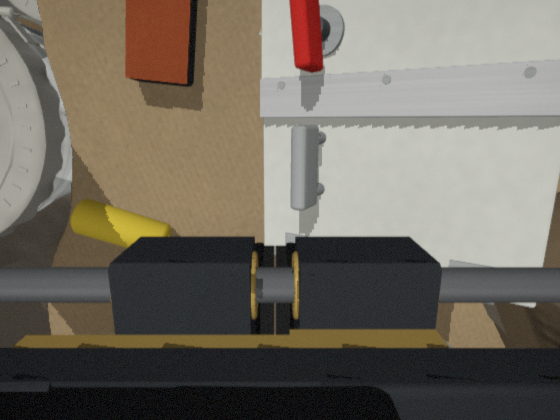

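View pics/s7.png

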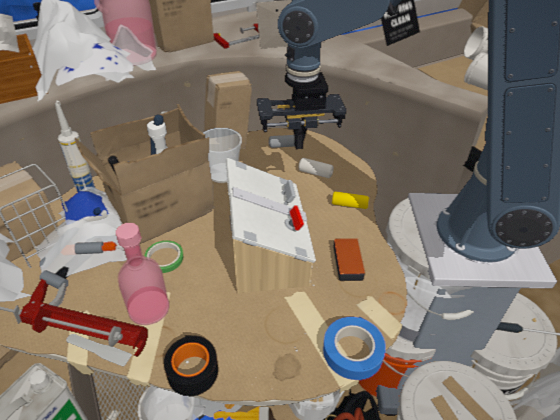

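>>> {"name": "play_rows", "arguments": {
  "series": [
    {"tx": 0,"ty": -0.05,"tz": 0,"turn": 0},
    {"tx": 0,"ty": 0,"tz": 0,"turn": 0},
    {"tx": 0,"ty": 0,"tz": 0,"turn": 0}
  ],
  "gripper": 0.6
}}

```text
time_s: 7.7
position: [0.4899, -0.0647, 0.3229]
tcp_rot: [[0.99, 0.144, -0.0], [0.144, -0.99, 0.001], [-0.0, -0.001, -1.0]]
force: [-0.3, 0.3, -0.1]
opening: 0.195
```

```bash
cat >> h.py <<'E'
def box(c,p,x0,x1,y0,y1,z,col,th=0,s=1,o=(0,0)):
    cx,cy=(x0+x1)/2,(y0+y1)/2; q=[]
    for x,y in((x0,y0),(x1,y0),(x1,y1),(x0,y1)):
        dx,dy=x-cx,y-cy; X=W(cx+dx*np.cos(th)-dy*np.sin(th),cy+dx*np.sin(th)+dy*np.cos(th),z); q.append((proj(p,X)-o)*s)
    cv2.polylines(c,[np.int32(np.round(q))],True,col,1)
E
python3 - <<'E'
from h import *
st(); h=cap('wrist','w8'); c=h['pixels'].copy()
box(c,h,-100,100,-135,135,11,(255,0,0)); box(c,h,-76,-16,39,51,51,(0,255,0),-1.42); box(c,h,-52,-40,-80,-20,51,(0,255,0)); box(c,h,-100,100,-15,15,17,(255,0,255))
cv2.imwrite('pics/w8o.png',cv2.resize(c,(800,600)))
E
```

```text
t 7.7 pos [ 0.4899 -0.0647  0.3229] yaw 8.3 F [-0.3  0.3 -0.1] open 0.195
```

View pics/w8o.png

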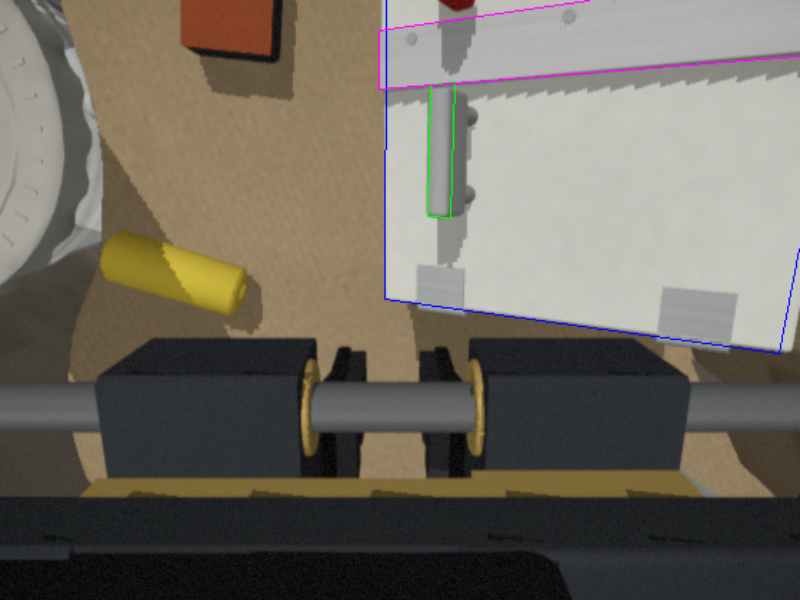

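```bash
python3 - <<'E'
from h import *
h=cap('wrist'); c=cv2.imread('pics/w7.png')
# emulate camera at w7: shift by tcp delta
E=np.array(h['extrinsics']).copy(); d=np.array([0.4888,-0.0234,0.3222])-bot.read_state()['position']; E[:3,3]+=d; h=dict(h); h['extrinsics']=E
box(c,h,-100,100,-135,135,11,(255,0,0)); box(c,h,-76,-16,39,51,51,(0,255,0),-1.42); box(c,h,-52,-40,-80,-20,51,(0,255,0)); box(c,h,-100,100,-15,15,17,(255,0,255))
cv2.imwrite('pics/w7o.png',cv2.resize(c[:210,200:480],None,fx=2.8,fy=2.8))
E
```

```text
(no output)
```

View pics/w7o.png

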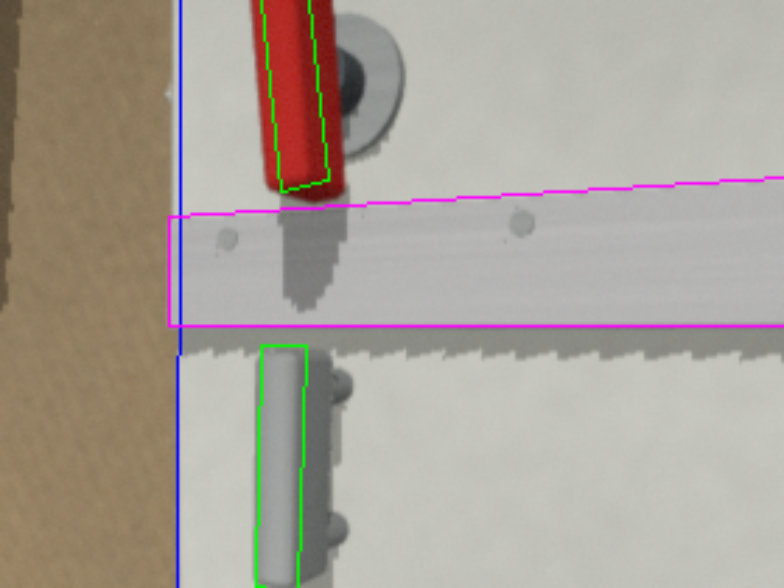

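```bash
cat >> h.py <<'E'
def G(x,y,z): return W(x,y,z)+np.array([0,0,.051])  # TCP so grasp point at slope coords
E
python3 - <<'E'
from h import *
units(G(-48,45,41)+[0,0,.05]); 
P=G(-48,45,41)+[0,0,.006]
def arc(f): 
    f=np.radians(f); return W(-48,135-90*np.cos(f)+41*np.sin(f),90*np.sin(f)+41*np.cos(f))
print('final',P)
A=[arc(f) for f in range(0,43,6)]
for i in range(1,len(A)): print(((A[i]-A[i-1])/.8).round(4))
E
```

```text
target [0.4914 0.1064 0.2475] d mm [  1.7 170.3 -75.4] units [ 0.0022  0.2128 -0.0942]
final [0.49135217 0.10637998 0.20350704]
[-0.0065  0.0051  0.0099]
[-0.0063  0.0063  0.0093]
[-0.0061  0.0075  0.0086]
[-0.0058  0.0085  0.0079]
[-0.0054  0.0095  0.007 ]
[-0.005   0.0103  0.006 ]
[-0.0045  0.0111  0.005 ]
```

>>> {"name": "play_rows", "arguments": {
  "series": [
    {"tx": 0.001,"ty": 0.053,"tz": -0.01,"turn": 0.03},
    {"tx": 0.001,"ty": 0.053,"tz": -0.01,"turn": 0.03},
    {"tx": 0,"ty": 0.053,"tz": -0.01,"turn": 0.03},
    {"tx": 0,"ty": 0.054,"tz": -0.01,"turn": 0.03},
    {"tx": 0,"ty": 0,"tz": -0.025,"turn": 0},
    {"tx": 0,"ty": 0,"tz": -0.025,"turn": 0},
    {"tx": 0,"ty": 0,"tz": 0,"turn": 0},
    {"tx": 0,"ty": 0,"tz": 0,"turn": 0}
  ],
  "gripper": 0.36
}}

```text
time_s: 8.6
position: [0.4912, 0.1064, 0.2511]
tcp_rot: [[0.963, 0.269, -0.001], [0.269, -0.963, 0.0], [-0.001, -0.0, -1.0]]
force: [-0.5, 1.1, -0.2]
opening: 0.359
```

```bash
python3 - <<'E'
from h import *
st(); units(G(-48,45,41)+[0,0,.006]); w=cap('side','s9'); cv2.imwrite('pics/c9.png',cv2.resize(w['pixels'][130:270,220:360],None,fx=4,fy=4))
E
```

```text
t 8.6 pos [0.4912 0.1064 0.2511] yaw 15.6 F [-0.5  1.1 -0.2] open 0.359
target [0.4914 0.1064 0.2035] d mm [  0.2  -0.1 -47.6] units [ 0.0002 -0.0001 -0.0595]
```

View pics/c9.png

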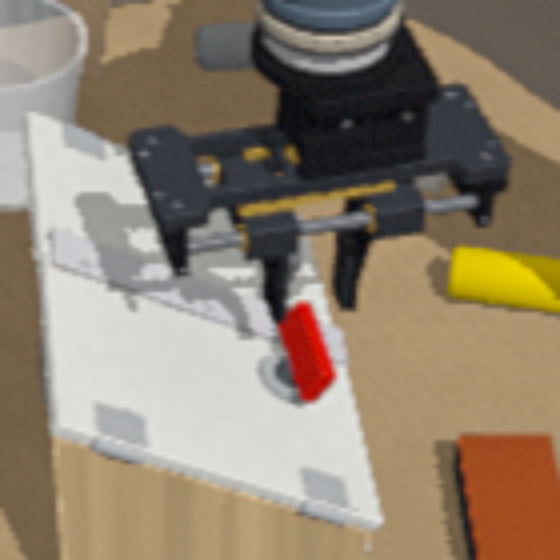

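>>> {"name": "play_rows", "arguments": {
  "series": [
    {"tx": 0,"ty": 0,"tz": -0.015,"turn": 0},
    {"tx": 0,"ty": 0,"tz": -0.015,"turn": 0},
    {"tx": 0,"ty": 0,"tz": -0.015,"turn": 0},
    {"tx": 0,"ty": 0,"tz": -0.014,"turn": 0},
    {"tx": 0,"ty": 0,"tz": 0,"turn": 0}
  ]
}}

```text
time_s: 9.15
position: [0.4911, 0.1056, 0.2034]
tcp_rot: [[0.963, 0.268, -0.001], [0.268, -0.963, 0.0], [-0.001, -0.0, -1.0]]
force: [-0.3, -0.3, -0.5]
opening: 0.36
```

```bash
python3 - <<'E'
from h import *
st(); w=cap('side','s10'); cv2.imwrite('pics/c10.png',cv2.resize(w['pixels'][130:270,220:360],None,fx=4,fy=4))
E
```

```text
t 9.15 pos [0.4911 0.1056 0.2034] yaw 15.5 F [-0.3 -0.3 -0.5] open 0.36
```

View pics/c10.png

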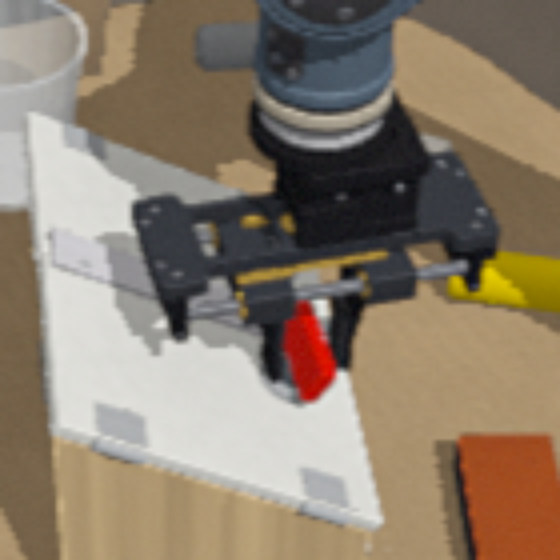

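Fingers straddle the red bar (about (310,345) in the crop), no contact force. Close.

>>> {"name": "play_rows", "arguments": {
  "series": [
    {"tx": 0,"ty": 0,"tz": 0,"turn": 0},
    {"tx": 0,"ty": 0,"tz": 0,"turn": 0},
    {"tx": 0,"ty": 0,"tz": 0,"turn": 0},
    {"tx": 0,"ty": 0,"tz": 0,"turn": 0},
    {"tx": 0,"ty": 0,"tz": 0,"turn": 0}
  ],
  "gripper": 0
}}

```text
time_s: 9.7
position: [0.4921, 0.1057, 0.2043]
tcp_rot: [[0.963, 0.269, 0.002], [0.269, -0.963, -0.0], [0.002, 0.001, -1.0]]
force: [-0.8, -0.5, 2.3]
opening: 0.265
```

>>> {"name": "play_rows", "arguments": {
  "series": [
    {"tx": -0.0065,"ty": 0.0051,"tz": 0.0099,"turn": 0},
    {"tx": -0.0063,"ty": 0.0063,"tz": 0.0093,"turn": 0},
    {"tx": 0,"ty": 0,"tz": 0,"turn": 0},
    {"tx": 0,"ty": 0,"tz": 0,"turn": 0}
  ]
}}

```text
time_s: 10.1
position: [0.482, 0.1144, 0.2201]
tcp_rot: [[0.963, 0.27, 0.003], [0.27, -0.963, -0.002], [0.002, 0.002, -1.0]]
force: [0.2, -5.7, 4.5]
opening: 0.239
```

```bash
python3 - <<'E'
from h import *
st(); w=cap('side','s11'); cv2.imwrite('pics/c11.png',cv2.resize(w['pixels'][130:270,220:360],None,fx=4,fy=4))
E
```

```text
t 10.1 pos [0.482  0.1144 0.2201] yaw 15.7 F [ 0.2 -5.7  4.5] open 0.239
```

View pics/c11.png

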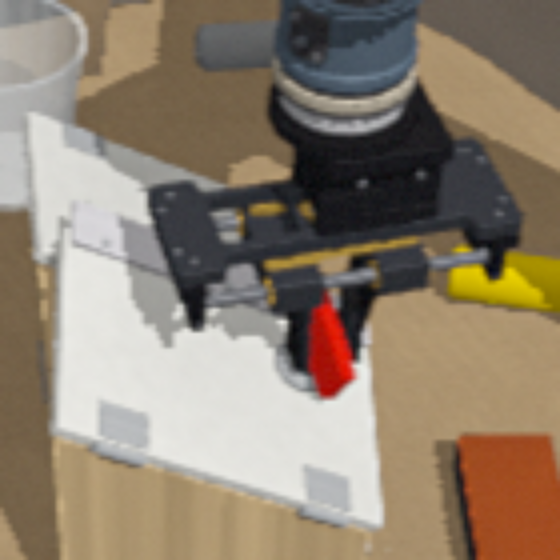

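>>> {"name": "play_rows", "arguments": {
  "series": [
    {"tx": -0.0061,"ty": 0.0075,"tz": 0.0086,"turn": 0},
    {"tx": -0.0058,"ty": 0.0085,"tz": 0.0079,"turn": 0},
    {"tx": -0.0054,"ty": 0.0095,"tz": 0.007,"turn": 0},
    {"tx": -0.005,"ty": 0.0103,"tz": 0.006,"turn": 0},
    {"tx": 0,"ty": 0,"tz": 0,"turn": 0},
    {"tx": 0,"ty": 0,"tz": 0,"turn": 0}
  ]
}}

```text
time_s: 10.75
position: [0.4638, 0.1419, 0.2448]
tcp_rot: [[0.962, 0.272, 0.002], [0.272, -0.962, -0.005], [0.001, 0.005, -1.0]]
force: [-3.1, -9.2, 15.4]
opening: 0.208
```

```bash
python3 - <<'E'
from h import *
st(); w=cap('side','s12'); cv2.imwrite('pics/c12.png',cv2.resize(w['pixels'][130:270,220:360],None,fx=4,fy=4))
E
```

```text
t 10.75 pos [0.4638 0.1419 0.2448] yaw 15.8 F [-3.1 -9.2 15.4] open 0.208
```

View pics/c12.png

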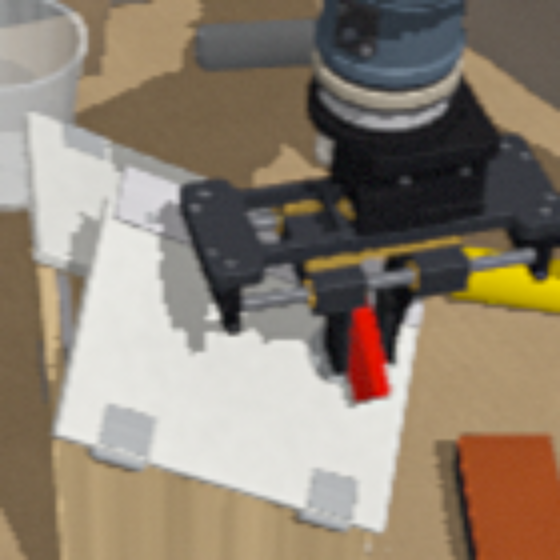

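>>> {"name": "play_rows", "arguments": {
  "series": [
    {"tx": 0,"ty": 0,"tz": 0,"turn": 0},
    {"tx": 0,"ty": 0,"tz": 0,"turn": 0},
    {"tx": 0,"ty": 0,"tz": 0.02,"turn": 0},
    {"tx": 0,"ty": 0,"tz": 0.04,"turn": 0},
    {"tx": 0,"ty": 0,"tz": 0.05,"turn": 0},
    {"tx": 0,"ty": 0,"tz": 0.04,"turn": -0.06},
    {"tx": 0,"ty": 0,"tz": 0,"turn": -0.06}
  ],
  "gripper": 0.42
}}

```text
time_s: 11.5
position: [0.4647, 0.1446, 0.3666]
tcp_rot: [[0.99, 0.143, 0.007], [0.143, -0.99, 0.002], [0.007, -0.001, -1.0]]
force: [0.1, 0.5, 0.2]
opening: 0.42
```

```bash
cat >>h.py <<'E'
def T(x,y,z): return W(x,y,z)+np.array([0,0,.0697])
def edge(f,r=150,z=14,side=1):
    f=np.radians(f); return side*(135-r*np.cos(f)+z*np.sin(f)), r*np.sin(f)+z*np.cos(f)
def arcrows(x,f0,f1,n,side=1,gap=10,down=22):
    P=[]
    for f in np.linspace(f0,f1,n+1):
        y,z=edge(f,side=side); P.append(T(x,y-side*gap,z-down))
    for i in range(n): print(((P[i+1]-P[i])/.8).round(4))
    return P
E
python3 - <<'E'
from h import *
st(); w=cap('side','s13'); cv2.imwrite('pics/c13.png',cv2.resize(w['pixels'][130:270,220:360],None,fx=4,fy=4))
print(edge(36)); units(T(50,-8,75)); 
P=arcrows(50,36,96,10); print(P[0],P[-1])
E
```

```text
t 11.5 pos [0.4647 0.1446 0.3666] yaw 8.2 F [0.1 0.5 0.2] open 0.42
(np.float64(21.876444375852504), np.float64(99.49402576512023))
target [0.5659 0.0633 0.2947] d mm [102.3 -81.1 -69.9] units [ 0.1279 -0.1014 -0.0874]
[-0.0089  0.0127  0.0122]
[-0.0083  0.0142  0.0109]
[-0.0077  0.0155  0.0095]
[-0.0069  0.0167  0.0079]
[-0.0061  0.0176  0.0063]
[-0.0053  0.0184  0.0046]
[-0.0043  0.019   0.0029]
[-0.0033  0.0194  0.0011]
[-0.0023  0.0196 -0.0007]
[-0.0013  0.0195 -0.0025]
[0.56191907 0.08279672 0.29681179] [0.51828572 0.22081191 0.33857228]
```

View pics/c13.png

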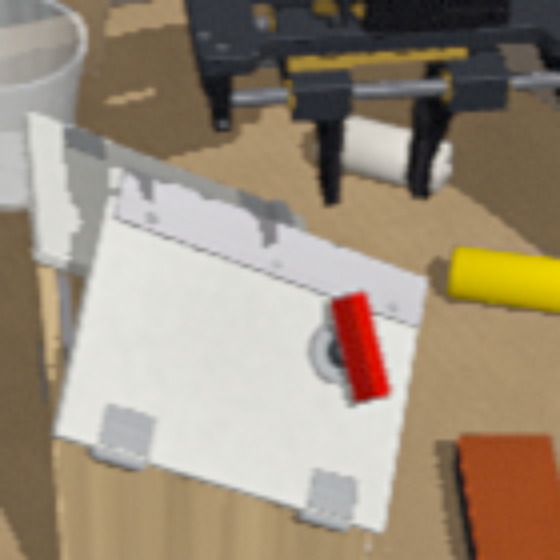

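```bash
cat >>h.py <<'E'
def fitleaf(p,ends,side=1,r=150,z=17):
    from scipy.optimize import minimize_scalar
    def e(f):
        y,zz=edge(f,r,z,side); return sum(np.sum((proj(p,W(x,y,zz))-np.array(u))**2) for x,u in ends)
    o=min((minimize_scalar(e,bounds=b,method='bounded') for b in((0,60),(60,125))),key=lambda o:o.fun); print('leaf deg',round(o.x,1),'rms',round((o.fun/len(ends))**.5,1)); return o.x
E
python3 - <<'E'
from h import *
w=cap('side'); fitleaf(w,[(100,(249.5,172.5)),(-100,(326.7,199.5))])
E
```

```text
leaf deg 34.3 rms 1.4
```

>>> {"name": "play_rows", "arguments": {
  "series": [
    {"tx": 0.032,"ty": -0.026,"tz": 0,"turn": 0},
    {"tx": 0.032,"ty": -0.026,"tz": 0,"turn": 0},
    {"tx": 0.032,"ty": -0.026,"tz": 0,"turn": 0},
    {"tx": 0.032,"ty": -0.026,"tz": 0,"turn": 0},
    {"tx": 0,"ty": 0,"tz": -0.03,"turn": 0},
    {"tx": 0,"ty": 0,"tz": -0.03,"turn": 0},
    {"tx": 0,"ty": 0,"tz": -0.025,"turn": 0},
    {"tx": 0,"ty": 0,"tz": 0,"turn": 0},
    {"tx": 0,"ty": 0,"tz": 0,"turn": 0}
  ],
  "gripper": 0
}}

```text
time_s: 12.5
position: [0.5651, 0.0608, 0.2937]
tcp_rot: [[0.989, 0.146, -0.004], [0.146, -0.989, 0.001], [-0.003, -0.001, -1.0]]
force: [-0.2, -0.2, 0.9]
opening: 0.008
```

```bash
python3 - <<'E'
from h import *
st(); w=cap('side','s14'); cv2.imwrite('pics/c14.png',cv2.resize(w['pixels'][130:270,220:360],None,fx=4,fy=4))
units(T(50,12,77))
E
```

```text
t 12.5 pos [0.5651 0.0608 0.2937] yaw 8.4 F [-0.2 -0.2  0.9] open 0.008
target [0.5621 0.083  0.2964] d mm [-3.6 22.3  1.6] units [-0.0045  0.0279  0.002 ]
```

View pics/c14.png

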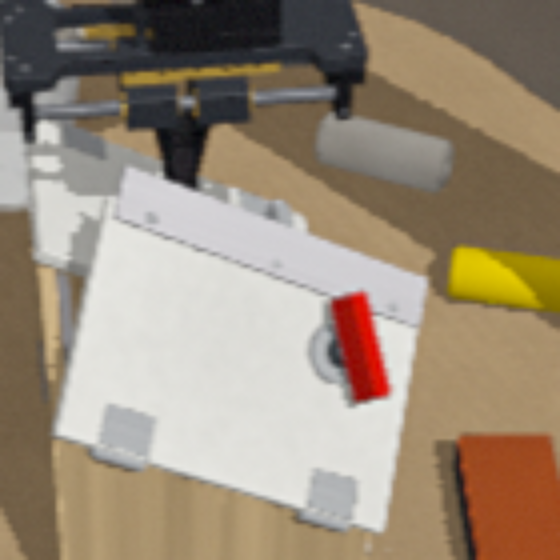

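>>> {"name": "play_rows", "arguments": {
  "series": [
    {"tx": -0.003,"ty": 0.013,"tz": 0,"turn": 0},
    {"tx": -0.002,"ty": 0.013,"tz": 0,"turn": 0},
    {"tx": -0.009,"ty": 0.0127,"tz": 0.0122,"turn": 0},
    {"tx": -0.0083,"ty": 0.0142,"tz": 0.0109,"turn": 0},
    {"tx": -0.0077,"ty": 0.0155,"tz": 0.0095,"turn": 0},
    {"tx": 0,"ty": 0,"tz": 0,"turn": 0}
  ]
}}

```text
time_s: 13.15
position: [0.5412, 0.1167, 0.323]
tcp_rot: [[0.989, 0.148, 0.003], [0.148, -0.989, -0.0], [0.003, 0.001, -1.0]]
force: [0.2, -1.1, 0.2]
opening: 0.002
```

```bash
python3 - <<'E'
from h import *
st(); w=cap('side','s15'); cv2.imwrite('pics/c15.png',cv2.resize(w['pixels'][100:270,210:360],None,fx=3.5,fy=3.5))
E
```

```text
t 13.15 pos [0.5412 0.1167 0.323 ] yaw 8.5 F [ 0.2 -1.1  0.2] open 0.002
```

View pics/c15.png

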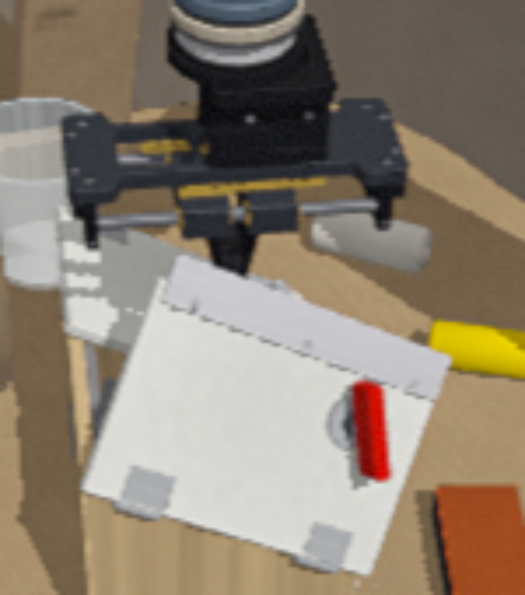

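>>> {"name": "play_rows", "arguments": {
  "series": [
    {"tx": -0.0069,"ty": 0.0167,"tz": 0.0079,"turn": 0},
    {"tx": -0.0061,"ty": 0.0176,"tz": 0.0063,"turn": 0},
    {"tx": -0.0053,"ty": 0.0184,"tz": 0.0046,"turn": 0},
    {"tx": -0.0043,"ty": 0.019,"tz": 0.0029,"turn": 0},
    {"tx": 0,"ty": 0,"tz": 0,"turn": 0}
  ]
}}

```text
time_s: 13.7
position: [0.5229, 0.1754, 0.3384]
tcp_rot: [[0.989, 0.148, 0.0], [0.148, -0.989, 0.002], [0.0, -0.002, -1.0]]
force: [-0.3, 0.6, 0.9]
opening: 0.006
```

```bash
python3 - <<'E'
from h import *
st(); w=cap('side','s16'); cv2.imwrite('pics/c16.png',cv2.resize(w['pixels'][80:270,210:360],None,fx=3,fy=3))
E
```

```text
t 13.7 pos [0.5229 0.1754 0.3384] yaw 8.5 F [-0.3  0.6  0.9] open 0.006
```

View pics/c16.png

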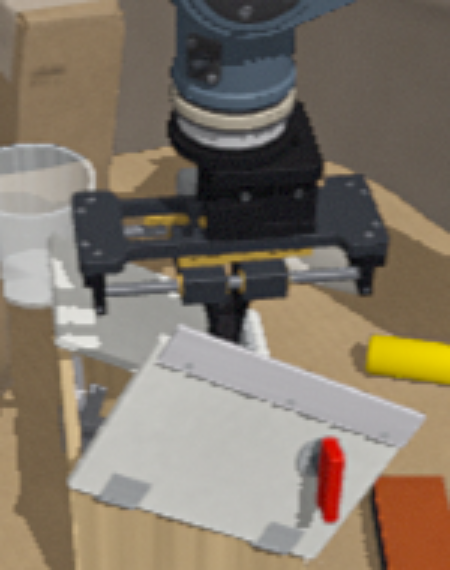

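>>> {"name": "play_rows", "arguments": {
  "series": [
    {"tx": -0.0033,"ty": 0.0194,"tz": 0.0011,"turn": 0},
    {"tx": -0.0023,"ty": 0.0196,"tz": -0.0007,"turn": 0},
    {"tx": -0.0013,"ty": 0.0195,"tz": -0.0025,"turn": 0},
    {"tx": 0,"ty": 0.019,"tz": -0.004,"turn": 0},
    {"tx": 0.001,"ty": 0.019,"tz": -0.006,"turn": 0},
    {"tx": 0,"ty": 0,"tz": 0,"turn": 0}
  ]
}}

```text
time_s: 14.35
position: [0.5184, 0.2417, 0.3316]
tcp_rot: [[0.989, 0.151, -0.002], [0.15, -0.988, -0.027], [-0.006, 0.026, -1.0]]
force: [-6.9, -31.5, 21.9]
opening: 0.005
```

```bash
python3 - <<'E'
from h import *
st(); w=cap('side','s17'); fitleaf(w,[(100,(269.3,188.3)),(-100,(351.7,219))]); cv2.imwrite('pics/c17.png',cv2.resize(w['pixels'][80:280,210:380],None,fx=3,fy=3))
P=bot.read_state()['position']-[0,0,.0697]-W(0,0,0); L=Rz(-POSE[2])@P; print('tip slope',1000*np.array([L[0]*c30+L[2]*s30,L[1],-L[0]*s30+L[2]*c30]))
E
```

```text
t 14.35 pos [0.5184 0.2417 0.3316] yaw 8.7 F [ -6.9 -31.5  21.9] open 0.005
leaf deg 82.7 rms 0.6
tip slope [ 49.07783285 175.10038086 118.18666095]
```

View pics/c17.png

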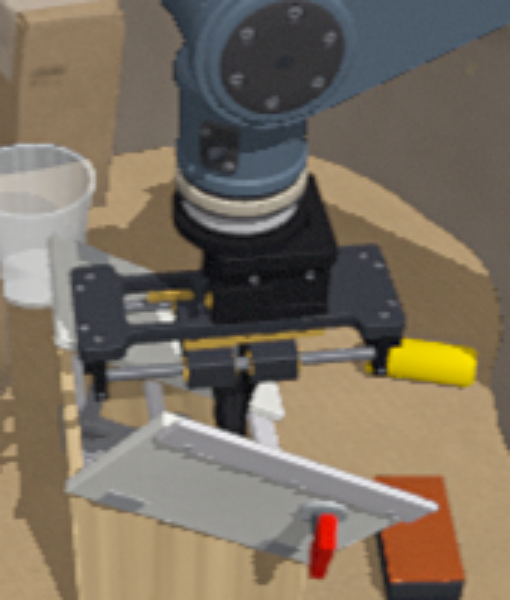

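>>> {"name": "play_rows", "arguments": {
  "series": [
    {"tx": 0,"ty": -0.02,"tz": 0,"turn": 0},
    {"tx": 0,"ty": -0.04,"tz": 0,"turn": 0},
    {"tx": 0,"ty": -0.055,"tz": 0,"turn": 0},
    {"tx": 0,"ty": -0.055,"tz": 0,"turn": 0},
    {"tx": 0,"ty": -0.055,"tz": 0,"turn": 0},
    {"tx": 0,"ty": 0,"tz": 0,"turn": 0},
    {"tx": 0,"ty": 0,"tz": 0,"turn": 0}
  ],
  "gripper": 0.36
}}

```text
time_s: 15.1
position: [0.5194, 0.0698, 0.3283]
tcp_rot: [[0.99, 0.143, 0.0], [0.143, -0.99, 0.002], [0.0, -0.002, -1.0]]
force: [-0.6, -1.0, 0.6]
opening: 0.355
```

```bash
python3 - <<'E'
from h import *
st(); w=cap('side','s18'); cv2.imwrite('pics/c18.png',cv2.resize(w['pixels'][120:300,200:380],None,fx=3.3,fy=3.3))
units(G(-46,-50,41)+[0,0,.06]); units(G(-46,-50,41)+[0,0,.006])
def arc(f): 
    f=np.radians(f); return W(-46,-(135-85*np.cos(f)+41*np.sin(f)),85*np.sin(f)+41*np.cos(f))
A=[arc(f) for f in range(0,43,6)]
for i in range(1,len(A)): print(((A[i]-A[i-1])/.8).round(4))
E
```

```text
t 15.1 pos [0.5194 0.0698 0.3283] yaw 8.2 F [-0.6 -1.   0.6] open 0.355
target [0.5062 0.0125 0.2585] d mm [-13.  -58.1 -69.8] units [-0.0162 -0.0726 -0.0873]
target [0.5062 0.0125 0.2045] d mm [ -13.   -58.1 -123.8] units [-0.0162 -0.0726 -0.1548]
[-0.0045 -0.0066  0.0094]
[-0.004  -0.0077  0.0088]
[-0.0035 -0.0086  0.0081]
[-0.0029 -0.0095  0.0073]
[-0.0023 -0.0103  0.0065]
[-0.0017 -0.0109  0.0055]
[-0.0011 -0.0114  0.0046]
```

View pics/c18.png

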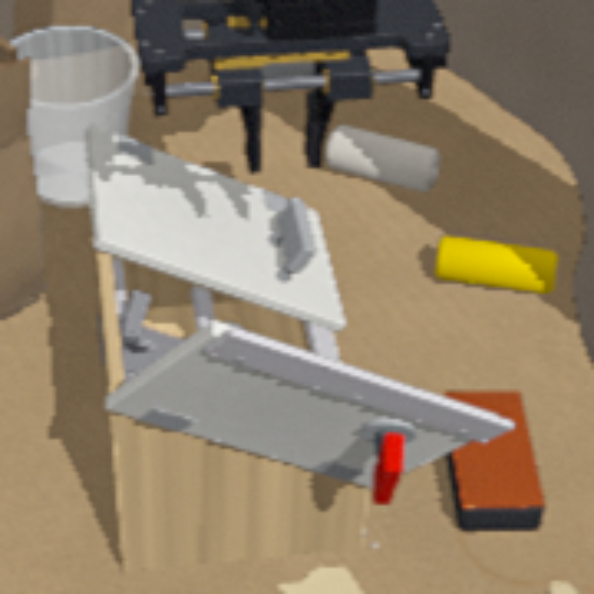

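>>> {"name": "play_rows", "arguments": {
  "series": [
    {"tx": -0.008,"ty": -0.036,"tz": -0.02,"turn": 0},
    {"tx": -0.008,"ty": -0.036,"tz": -0.03,"turn": 0},
    {"tx": 0,"ty": 0,"tz": -0.037,"turn": 0},
    {"tx": 0,"ty": 0,"tz": -0.02,"turn": 0},
    {"tx": 0,"ty": 0,"tz": 0,"turn": 0}
  ]
}}

```text
time_s: 15.65
position: [0.5049, 0.014, 0.2407]
tcp_rot: [[0.989, 0.147, -0.005], [0.147, -0.989, 0.002], [-0.005, -0.003, -1.0]]
force: [1.3, 0.2, 0.2]
opening: 0.357
```

```bash
python3 - <<'E'
from h import *
st(); w=cap('side','s19'); cv2.imwrite('pics/c19.png',cv2.resize(w['pixels'][120:260,220:360],None,fx=4,fy=4))
units(G(-46,-50,41)+[0,0,.006])
E
```

```text
t 15.65 pos [0.5049 0.014  0.2407] yaw 8.5 F [1.3 0.2 0.2] open 0.357
target [0.5062 0.0125 0.2045] d mm [  0.4  -1.3 -37.6] units [ 0.0005 -0.0016 -0.047 ]
```

View pics/c19.png

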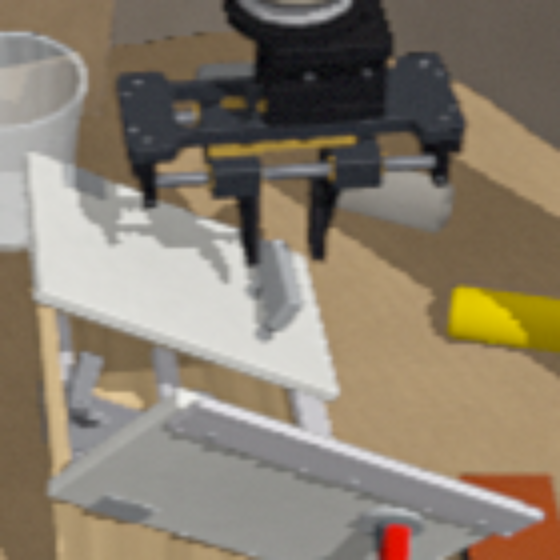

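>>> {"name": "play_rows", "arguments": {
  "series": [
    {"tx": 0,"ty": 0,"tz": -0.016,"turn": 0},
    {"tx": 0,"ty": 0,"tz": -0.016,"turn": 0},
    {"tx": 0,"ty": 0,"tz": -0.014,"turn": 0},
    {"tx": 0,"ty": 0,"tz": 0,"turn": 0},
    {"tx": 0,"ty": 0,"tz": 0,"turn": 0}
  ]
}}

```text
time_s: 16.2
position: [0.5066, 0.0125, 0.2066]
tcp_rot: [[0.989, 0.146, 0.001], [0.146, -0.989, -0.0], [0.001, 0.0, -1.0]]
force: [0.5, -0.4, 0.1]
opening: 0.363
```

>>> {"name": "play_rows", "arguments": {
  "series": [
    {"tx": 0,"ty": 0,"tz": 0,"turn": 0},
    {"tx": 0,"ty": 0,"tz": 0,"turn": 0},
    {"tx": 0,"ty": 0,"tz": 0,"turn": 0},
    {"tx": 0,"ty": 0,"tz": 0,"turn": 0},
    {"tx": 0,"ty": 0,"tz": 0,"turn": 0}
  ],
  "gripper": 0
}}

```text
time_s: 16.7
position: [0.5053, 0.012, 0.2066]
tcp_rot: [[0.989, 0.146, -0.001], [0.146, -0.989, -0.0], [-0.001, -0.0, -1.0]]
force: [-4.9, -1.2, 6.5]
opening: 0.227
```

Gripped (opening 0.227 ≈ 20 mm). Lift along the arc.

>>> {"name": "play_rows", "arguments": {
  "series": [
    {"tx": -0.0045,"ty": -0.0066,"tz": 0.0094,"turn": 0},
    {"tx": -0.004,"ty": -0.0077,"tz": 0.0088,"turn": 0},
    {"tx": -0.0035,"ty": -0.0086,"tz": 0.0081,"turn": 0},
    {"tx": -0.0029,"ty": -0.0095,"tz": 0.0073,"turn": 0},
    {"tx": -0.0023,"ty": -0.0103,"tz": 0.0065,"turn": 0},
    {"tx": -0.0017,"ty": -0.0109,"tz": 0.0055,"turn": 0},
    {"tx": 0,"ty": 0,"tz": 0,"turn": 0},
    {"tx": 0,"ty": 0,"tz": 0,"turn": 0}
  ]
}}

```text
time_s: 17.5
position: [0.4904, -0.0301, 0.244]
tcp_rot: [[0.989, 0.145, 0.0], [0.145, -0.989, 0.002], [0.001, -0.002, -1.0]]
force: [-3.3, 5.9, 7.0]
opening: 0.206
```

```bash
python3 - <<'E'
from h import *
st(); w=cap('side','s20'); cv2.imwrite('pics/c20.png',cv2.resize(w['pixels'][90:260,220:360],None,fx=4,fy=3.5))
E
```

```text
t 17.5 pos [ 0.4904 -0.0301  0.244 ] yaw 8.4 F [-3.3  5.9  7. ] open 0.206
```

View pics/c20.png

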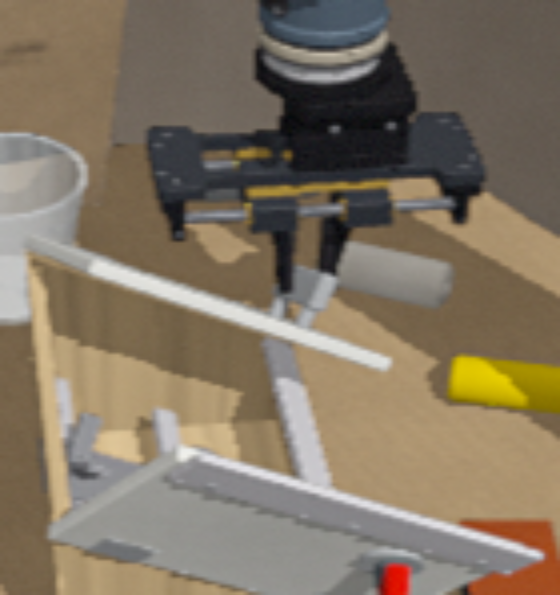

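>>> {"name": "play_rows", "arguments": {
  "series": [
    {"tx": 0,"ty": 0,"tz": 0,"turn": 0},
    {"tx": 0,"ty": 0,"tz": 0,"turn": 0},
    {"tx": 0,"ty": 0,"tz": 0.02,"turn": 0},
    {"tx": 0,"ty": 0,"tz": 0.04,"turn": 0},
    {"tx": 0,"ty": 0,"tz": 0.05,"turn": 0},
    {"tx": 0,"ty": 0,"tz": 0.02,"turn": 0},
    {"tx": 0,"ty": 0,"tz": 0,"turn": 0}
  ],
  "gripper": 0.42
}}

```text
time_s: 18.25
position: [0.4929, -0.0318, 0.3498]
tcp_rot: [[0.989, 0.145, 0.008], [0.145, -0.989, -0.003], [0.008, 0.004, -1.0]]
force: [0.4, 0.5, -0.5]
opening: 0.417
```

```bash
python3 - <<'E'
from h import *
st(); w=cap('side','s21'); cv2.imwrite('pics/c21.png',cv2.resize(w['pixels'][90:260,200:360],None,fx=3.5,fy=3.5))
import h
ed=lambda f:edge(f,135,6,-1)
y,z=ed(33); print(y,z); units(T(50,y+25,z-20)); units(T(50,y+11,z-20))
P=[]
for f in np.linspace(33,105,13): y,z=ed(f); P.append(T(50,y+10,z-22))
for i in range(12): print(((P[i+1]-P[i])/.8).round(4))
E
```

```text
t 18.25 pos [ 0.4929 -0.0318  0.3498] yaw 8.3 F [ 0.4  0.5 -0.5] open 0.417
-25.047307537457918 78.5582931347012
target [0.5729 0.0723 0.2804] d mm [ 81.2 103.7 -67.4] units [ 0.1015  0.1297 -0.0843]
target [0.5749 0.0584 0.2804] d mm [ 83.2  89.9 -67.4] units [ 0.104   0.1123 -0.0843]
[-0.0053 -0.0119  0.012 ]
[-0.0045 -0.0132  0.0109]
[-0.0037 -0.0143  0.0097]
[-0.0028 -0.0153  0.0084]
[-0.0019 -0.0161  0.0071]
[-0.0009 -0.0167  0.0056]
[ 0.     -0.0172  0.0041]
[ 0.001  -0.0175  0.0025]
[ 0.0019 -0.0176  0.0009]
[ 0.0028 -0.0174 -0.0007]
[ 0.0037 -0.0171 -0.0023]
[ 0.0046 -0.0166 -0.0038]
```

View pics/c21.png

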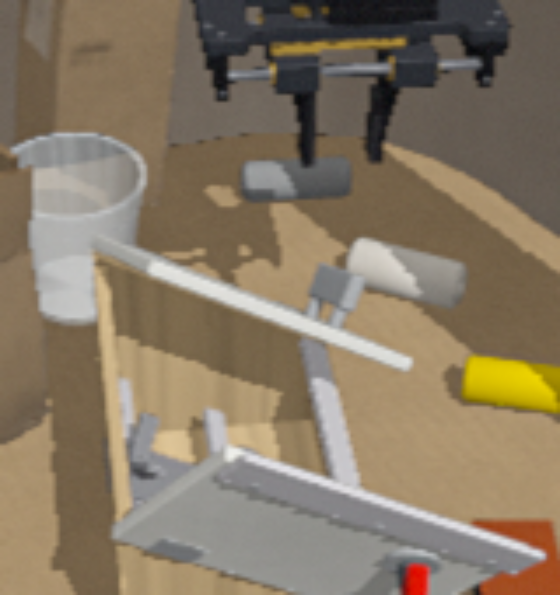

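```bash
python3 - <<'E'
from h import *
w=cap('side'); fitleaf(w,[(-100,(317,193.4))],-1,135,11); fitleaf(w,[(-100,(317,193.4))],-1,135,1)
for f in(30,35,40):
  print(f,[proj(w,W(x,*edge(f,135,6,-1))).round(1) for x in(-100,100)])
E
```

```text
leaf deg 30.7 rms 0.1
leaf deg 34.9 rms 0.0
30 [array([316.1, 196. ]), array([243.3, 168. ])]
35 [array([317.8, 191.4]), array([245.1, 163.1])]
40 [array([319.3, 186.8]), array([246.7, 158.1])]
```

>>> {"name": "play_rows", "arguments": {
  "series": [
    {"tx": 0.025,"ty": 0.033,"tz": 0,"turn": 0},
    {"tx": 0.025,"ty": 0.033,"tz": 0,"turn": 0},
    {"tx": 0.025,"ty": 0.033,"tz": 0,"turn": 0},
    {"tx": 0.025,"ty": 0.033,"tz": 0,"turn": 0},
    {"tx": 0,"ty": 0,"tz": -0.03,"turn": 0},
    {"tx": 0,"ty": 0,"tz": -0.03,"turn": 0},
    {"tx": 0,"ty": 0,"tz": -0.022,"turn": 0},
    {"tx": 0,"ty": 0,"tz": 0,"turn": 0},
    {"tx": 0,"ty": 0,"tz": 0,"turn": 0}
  ],
  "gripper": 0
}}

```text
time_s: 19.25
position: [0.5706, 0.0747, 0.2797]
tcp_rot: [[0.989, 0.145, -0.003], [0.145, -0.989, 0.0], [-0.003, -0.001, -1.0]]
force: [1.6, 0.3, 0.0]
opening: 0.006
```

```bash
python3 - <<'E'
from h import *
st(); w=cap('side','s22'); cv2.imwrite('pics/c22.png',cv2.resize(w['pixels'][90:260,200:360],None,fx=3.5,fy=3.5))
E
```

```text
t 19.25 pos [0.5706 0.0747 0.2797] yaw 8.4 F [1.6 0.3 0. ] open 0.006
```

View pics/c22.png

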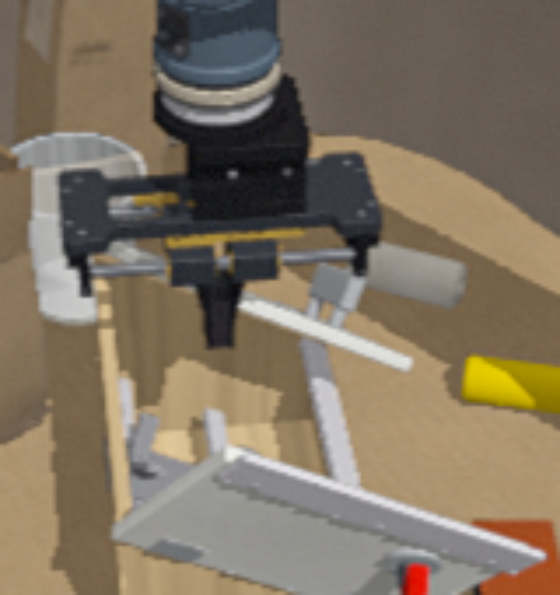

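>>> {"name": "play_rows", "arguments": {
  "series": [
    {"tx": 0.002,"ty": -0.01,"tz": 0,"turn": 0},
    {"tx": 0.002,"ty": -0.011,"tz": 0,"turn": 0},
    {"tx": -0.0053,"ty": -0.0119,"tz": 0.012,"turn": 0},
    {"tx": -0.0045,"ty": -0.0132,"tz": 0.0109,"turn": 0},
    {"tx": -0.0037,"ty": -0.0143,"tz": 0.0097,"turn": 0},
    {"tx": 0,"ty": 0,"tz": 0,"turn": 0}
  ]
}}

```text
time_s: 19.9
position: [0.5631, 0.0264, 0.3096]
tcp_rot: [[0.99, 0.144, 0.002], [0.144, -0.99, 0.002], [0.002, -0.002, -1.0]]
force: [-2.2, 3.9, 3.0]
opening: 0.006
```

```bash
python3 - <<'E'
from h import *
st(); w=cap('side','s23'); cv2.imwrite('pics/c23.png',cv2.resize(w['pixels'][90:260,200:360],None,fx=3.5,fy=3.5))
E
```

```text
t 19.9 pos [0.5631 0.0264 0.3096] yaw 8.3 F [-2.2  3.9  3. ] open 0.006
```

View pics/c23.png

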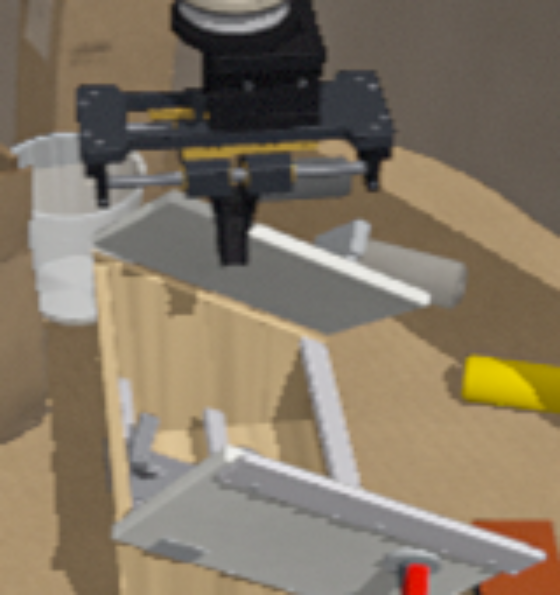

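>>> {"name": "play_rows", "arguments": {
  "series": [
    {"tx": -0.0028,"ty": -0.0153,"tz": 0.0084,"turn": 0},
    {"tx": -0.0019,"ty": -0.0161,"tz": 0.0071,"turn": 0},
    {"tx": -0.0009,"ty": -0.0167,"tz": 0.0056,"turn": 0},
    {"tx": 0,"ty": -0.0172,"tz": 0.0041,"turn": 0},
    {"tx": 0.001,"ty": -0.0175,"tz": 0.0025,"turn": 0},
    {"tx": 0.0019,"ty": -0.0176,"tz": 0.0009,"turn": 0},
    {"tx": 0.0028,"ty": -0.0174,"tz": -0.0007,"turn": 0},
    {"tx": 0.003,"ty": -0.017,"tz": -0.0023,"turn": 0},
    {"tx": 0,"ty": 0,"tz": 0,"turn": 0}
  ]
}}

```text
time_s: 20.85
position: [0.5662, -0.0839, 0.3268]
tcp_rot: [[0.99, 0.144, -0.001], [0.144, -0.99, -0.002], [-0.001, 0.001, -1.0]]
force: [-0.2, 0.3, 0.7]
opening: 0.006
```

```bash
python3 - <<'E'
from h import *
st(); w=cap('side','s24'); cv2.imwrite('pics/c24.png',cv2.resize(w['pixels'][90:260,200:360],None,fx=3.5,fy=3.5))
P=bot.read_state()['position']-[0,0,.0697]-W(0,0,0); L=Rz(-POSE[2])@P; print('tip slope',1000*np.array([L[0]*c30+L[2]*s30,L[1],-L[0]*s30+L[2]*c30]))
E
```

```text
t 20.85 pos [ 0.5662 -0.0839  0.3268] yaw 8.3 F [-0.2  0.3  0.7] open 0.006
tip slope [  48.50135705 -152.7728895   113.08856771]
```

View pics/c24.png

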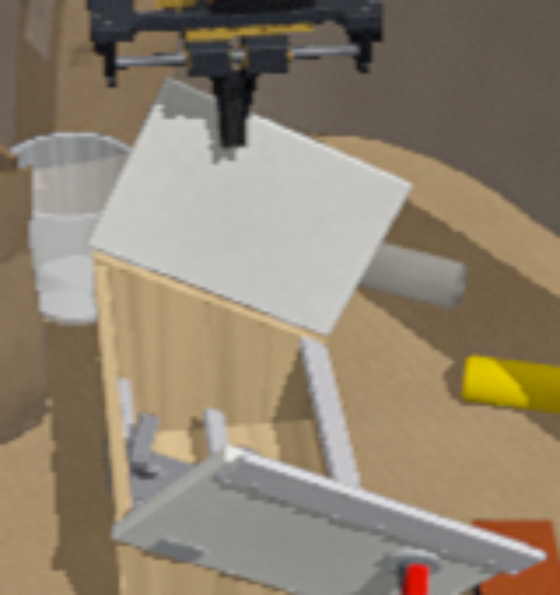

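>>> {"name": "play_rows", "arguments": {
  "series": [
    {"tx": 0.001,"ty": -0.009,"tz": -0.002,"turn": 0},
    {"tx": 0.001,"ty": -0.009,"tz": -0.002,"turn": 0},
    {"tx": 0,"ty": 0,"tz": 0,"turn": 0}
  ]
}}

```text
time_s: 21.2
position: [0.5674, -0.0964, 0.324]
tcp_rot: [[0.989, 0.145, -0.001], [0.145, -0.989, -0.0], [-0.001, 0.0, -1.0]]
force: [-0.1, 0.4, -0.6]
opening: 0.005
```

>>> {"name": "play_rows", "arguments": {
  "series": [
    {"tx": 0.001,"ty": -0.008,"tz": -0.002,"turn": 0},
    {"tx": 0.001,"ty": -0.008,"tz": -0.002,"turn": 0},
    {"tx": 0,"ty": 0,"tz": 0,"turn": 0}
  ]
}}

```text
time_s: 21.5
position: [0.5682, -0.1017, 0.3227]
tcp_rot: [[0.989, 0.145, -0.001], [0.145, -0.989, 0.017], [0.001, -0.017, -1.0]]
force: [-2.2, 19.8, 13.2]
opening: 0.006
```

```bash
python3 - <<'E'
from h import *
st(); w=cap('side','s25'); cv2.imwrite('pics/c25.png',cv2.resize(w['pixels'][90:260,200:360],None,fx=3.5,fy=3.5))
P=bot.read_state()['position']-[0,0,.0697]-W(0,0,0); L=Rz(-POSE[2])@P; print('tip slope',1000*np.array([L[0]*c30+L[2]*s30,L[1],-L[0]*s30+L[2]*c30]))
E
```

```text
t 21.5 pos [ 0.5682 -0.1017  0.3227] yaw 8.3 F [-2.2 19.8 13.2] open 0.006
tip slope [  46.23891421 -171.65817949  109.58034146]
```

View pics/c25.png

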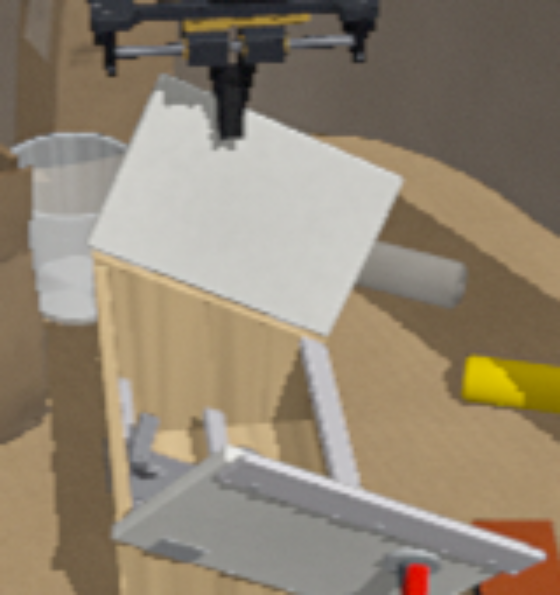

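>>> {"name": "play_rows", "arguments": {
  "series": [
    {"tx": 0,"ty": 0.02,"tz": 0,"turn": 0},
    {"tx": 0,"ty": 0.03,"tz": 0.03,"turn": 0},
    {"tx": 0,"ty": 0,"tz": 0.05,"turn": 0},
    {"tx": 0,"ty": 0,"tz": 0.045,"turn": 0},
    {"tx": 0,"ty": 0,"tz": 0,"turn": 0},
    {"tx": 0,"ty": 0,"tz": 0,"turn": 0}
  ],
  "gripper": 0.75
}}

```text
time_s: 22.15
position: [0.5692, -0.0688, 0.422]
tcp_rot: [[0.989, 0.146, 0.002], [0.146, -0.989, -0.002], [0.002, 0.002, -1.0]]
force: [0.2, -0.3, -1.0]
opening: 0.465
```

```bash
python3 - <<'E'
from h import *
st(); t=cap('top','t26'); 
for m in nets.masks_of(t,'grey_roller')[:4]:
    R=m['region'].astype(np.uint8); ys,xs=np.nonzero(R); P=np.c_[xs,ys].astype(np.float64); c=P.mean(0); u,s_,v=np.linalg.svd(P-c); d=v[0]
    a=onz(t,*(c+12*d),.0205);b=onz(t,*(c-12*d),.0205); print(round(m['confidence'],2),c,onz(t,*c,.022).round(4),'axis yaw',np.degrees(np.arctan2((a-b)[1],(a-b)[0])).round(1))
cv2.imwrite('pics/c26.png',t['pixels'])
E
```

```text
t 22.15 pos [ 0.5692 -0.0688  0.422 ] yaw 8.4 F [ 0.2 -0.3 -1. ] open 0.465
0.91 [307.46460177 281.40265487] [ 0.3288 -0.0978  0.022 ] axis yaw 171.6
0.61 [398.27819549 219.07769424] [ 0.5155 -0.374   0.022 ] axis yaw -172.0
```

View pics/c26.png

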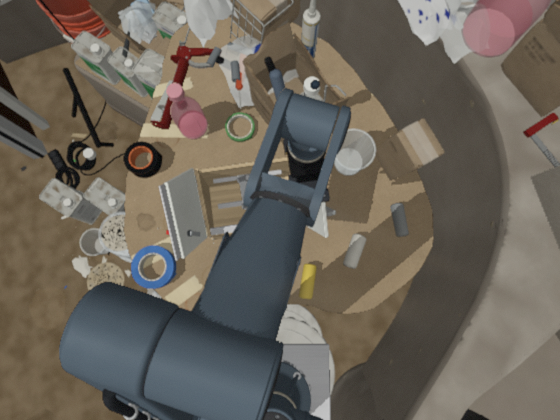

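>>> {"name": "play_rows", "arguments": {
  "series": [
    {"tx": -0.016,"ty": -0.033,"tz": 0,"turn": -0.137},
    {"tx": -0.016,"ty": -0.033,"tz": 0,"turn": -0.137},
    {"tx": -0.016,"ty": -0.033,"tz": 0,"turn": -0.137},
    {"tx": -0.016,"ty": -0.033,"tz": 0,"turn": -0.137},
    {"tx": -0.016,"ty": -0.033,"tz": 0,"turn": -0.137},
    {"tx": -0.016,"ty": -0.033,"tz": 0,"turn": -0.137},
    {"tx": -0.016,"ty": -0.033,"tz": 0,"turn": -0.137},
    {"tx": -0.016,"ty": -0.033,"tz": -0.03,"turn": -0.137},
    {"tx": -0.016,"ty": -0.033,"tz": -0.04,"turn": -0.137},
    {"tx": -0.016,"ty": -0.033,"tz": -0.05,"turn": -0.137}
  ],
  "gripper": 0.75
}}

```text
time_s: 23.25
position: [0.4403, -0.3338, 0.3238]
tcp_rot: [[0.273, -0.962, 0.0], [-0.962, -0.273, -0.001], [0.001, -0.0, -1.0]]
force: [0.8, -0.5, 0.0]
opening: 0.751
```

>>> {"name": "play_rows", "arguments": {
  "series": [
    {"tx": -0.016,"ty": -0.033,"tz": -0.05,"turn": -0.137},
    {"tx": 0,"ty": 0,"tz": 0,"turn": 0},
    {"tx": 0,"ty": 0,"tz": 0,"turn": 0},
    {"tx": 0,"ty": 0,"tz": 0,"turn": 0}
  ]
}}

```text
time_s: 23.65
position: [0.4288, -0.3587, 0.2856]
tcp_rot: [[0.14, -0.99, 0.001], [-0.99, -0.14, -0.0], [0.0, -0.0, -1.0]]
force: [-0.2, -0.2, 0.4]
opening: 0.748
```

```bash
python3 - <<'E'
from h import *
st(); h=cap('wrist','w27'); t=cap('top','t27')
for m in nets.masks_of(h,'grey_roller')[:3]:
    R=m['region'].astype(np.uint8); ys,xs=np.nonzero(R); P=np.c_[xs,ys].astype(np.float64); c=P.mean(0); u,s_,v=np.linalg.svd(P-c,full_matrices=False); d=v[0]
    a=onz(h,*(c+30*d),.0205);b=onz(h,*(c-30*d),.0205); print(round(m['confidence'],2),len(xs),c,onz(h,*c,.0205).round(4),'axis yaw',np.degrees(np.arctan2((a-b)[1],(a-b)[0])).round(1))
E
```

```text
t 23.65 pos [ 0.4288 -0.3587  0.2856] yaw -82.0 F [-0.2 -0.2  0.4] open 0.748
0.9 1255 [ 15.34581673 217.6       ] [ 0.3646 -0.1095  0.0205] axis yaw -179.9
0.82 4994 [307.28394073  96.83660392] [ 0.5179 -0.3764  0.0205] axis yaw -171.8
```

View pics/w27.png

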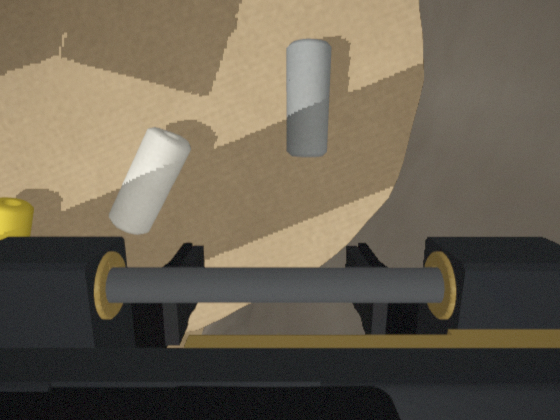

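View pics/t27.png

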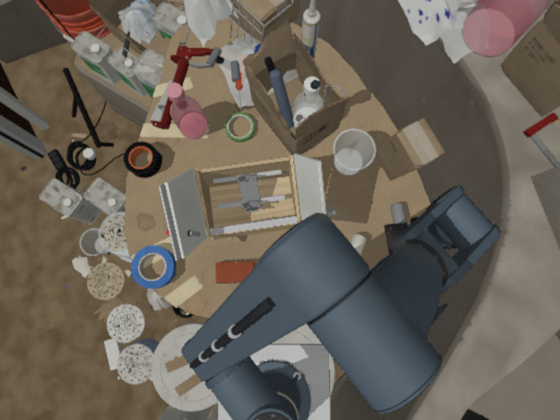

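```bash
python3 - <<'E'
from h import *
h=cap('wrist');s=cap('side','s27')
for u,v in((424,50),(424,70),(413,120),(400,160)): print('w',u,v,onz(h,u,v,0).round(3))
for u,v in((250,130),(283,128),(310,132),(340,150)): print('s',u,v,onz(s,u,v,0).round(3))
cv2.imwrite('pics/s27c.png',cv2.resize(s['pixels'][40:220,200:420],None,fx=3.4,fy=3.3))
E
```

```text
w 424 50 [ 0.578 -0.481  0.   ]
w 424 70 [ 0.56  -0.485  0.   ]
w 413 120 [ 0.513 -0.485  0.   ]
w 400 160 [ 0.473 -0.481  0.   ]
s 250 130 [ 0.629 -0.469  0.   ]
s 283 128 [ 0.516 -0.485  0.   ]
s 310 132 [ 0.424 -0.464 -0.   ]
s 340 150 [ 0.33  -0.364  0.   ]
```

View pics/s27c.png

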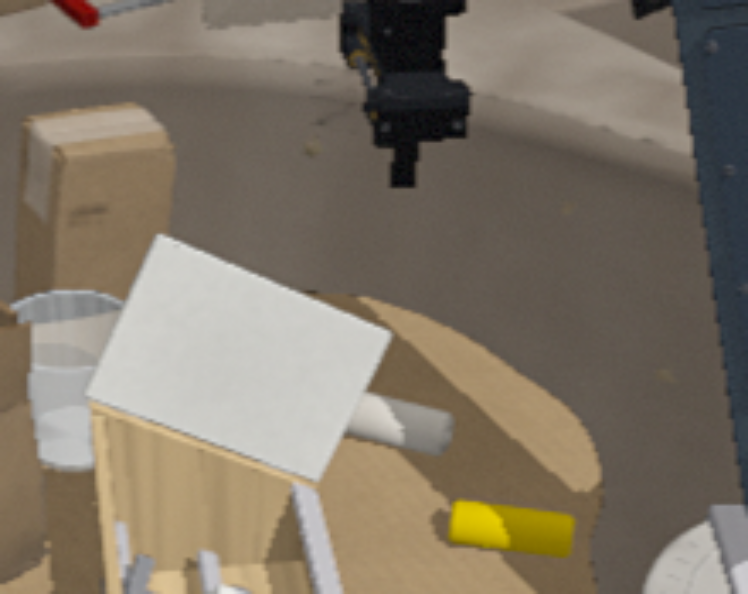

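>>> {"name": "play_rows", "arguments": {
  "series": [
    {"tx": 0.055,"ty": -0.011,"tz": -0.02,"turn": 0},
    {"tx": 0.055,"ty": -0.011,"tz": -0.02,"turn": 0},
    {"tx": 0,"ty": 0,"tz": -0.055,"turn": 0},
    {"tx": 0,"ty": 0,"tz": -0.055,"turn": 0},
    {"tx": 0,"ty": 0,"tz": -0.05,"turn": 0},
    {"tx": 0,"ty": 0,"tz": -0.03,"turn": 0},
    {"tx": 0,"ty": 0,"tz": 0,"turn": 0},
    {"tx": 0,"ty": 0,"tz": 0,"turn": 0},
    {"tx": 0,"ty": 0,"tz": 0,"turn": 0}
  ]
}}

```text
time_s: 24.8
position: [0.5175, -0.3775, 0.1035]
tcp_rot: [[0.139, -0.99, 0.003], [-0.99, -0.139, -0.003], [0.004, -0.003, -1.0]]
force: [0.1, 0.3, 0.7]
opening: 0.748
```

```bash
python3 - <<'E'
from h import *
st(); units([.5175,-.3768,.0745]); h=cap('wrist','w28')
E
```

```text
t 24.8 pos [ 0.5175 -0.3775  0.1035] yaw -82.0 F [0.1 0.3 0.7] open 0.748
target [ 0.5175 -0.3768  0.0745] d mm [  0.    0.7 -29. ] units [ 0.      0.0009 -0.0362]
```

View pics/w28.png

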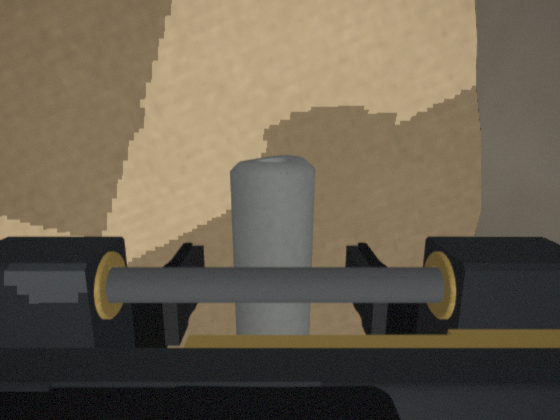

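The grey roller is centred between the fingers (about column 273, fingers at 190/360). Go down and close.

>>> {"name": "play_rows", "arguments": {
  "series": [
    {"tx": 0,"ty": 0,"tz": -0.018,"turn": 0},
    {"tx": 0,"ty": 0,"tz": -0.018,"turn": 0},
    {"tx": 0,"ty": 0,"tz": 0,"turn": 0},
    {"tx": 0,"ty": 0,"tz": 0,"turn": 0}
  ]
}}

```text
time_s: 25.25
position: [0.5158, -0.3761, 0.0715]
tcp_rot: [[0.138, -0.99, -0.001], [-0.99, -0.138, 0.002], [-0.002, 0.001, -1.0]]
force: [-0.8, 0.0, -0.4]
opening: 0.752
```

>>> {"name": "play_rows", "arguments": {
  "series": [
    {"tx": 0,"ty": 0,"tz": 0,"turn": 0},
    {"tx": 0,"ty": 0,"tz": 0,"turn": 0},
    {"tx": 0,"ty": 0,"tz": 0,"turn": 0},
    {"tx": 0,"ty": 0,"tz": 0,"turn": 0},
    {"tx": 0,"ty": 0,"tz": 0,"turn": 0},
    {"tx": 0,"ty": 0,"tz": 0,"turn": 0}
  ],
  "gripper": 0
}}

```text
time_s: 25.85
position: [0.5163, -0.3766, 0.0726]
tcp_rot: [[0.138, -0.99, 0.0], [-0.99, -0.138, -0.0], [0.0, -0.0, -1.0]]
force: [0.5, -0.1, 0.9]
opening: 0.458
```

>>> {"name": "play_rows", "arguments": {
  "series": [
    {"tx": 0,"ty": 0,"tz": 0.03,"turn": 0},
    {"tx": 0,"ty": 0,"tz": 0.06,"turn": 0},
    {"tx": 0,"ty": 0,"tz": 0.06,"turn": 0},
    {"tx": 0,"ty": 0,"tz": 0.06,"turn": 0},
    {"tx": 0,"ty": 0,"tz": 0.06,"turn": 0},
    {"tx": 0,"ty": 0,"tz": 0.06,"turn": 0},
    {"tx": 0,"ty": 0,"tz": 0.06,"turn": 0},
    {"tx": 0,"ty": 0,"tz": 0.03,"turn": 0},
    {"tx": 0,"ty": 0,"tz": 0,"turn": 0}
  ]
}}

```text
time_s: 26.75
position: [0.5174, -0.3775, 0.4137]
tcp_rot: [[0.139, -0.99, 0.007], [-0.99, -0.139, -0.008], [0.008, -0.006, -1.0]]
force: [0.1, 0.4, -1.0]
opening: 0.456
```

```bash
python3 - <<'E'
from h import *
st(); h=cap('wrist','w29'); s=cap('side','s29'); t=cap('top','t29')
cv2.imwrite('pics/c29.png',np.hstack([h['pixels'][120:350,150:400],cv2.resize(t['pixels'][140:250,160:340],None,fx=3,fy=2.1)[:230]]))
print('C0',W(0,0,-36)); units(W(0,0,-36)+[0,0,.054+.22])
E
```

```text
t 26.75 pos [ 0.5174 -0.3775  0.4137] yaw -82.0 F [ 0.1  0.4 -1. ] open 0.456
C0 [0.57687924 0.07289564 0.10382309]
target [0.5769 0.0729 0.3778] d mm [ 61.3 448.8 -28.6] units [ 0.0766  0.5609 -0.0358]
```

View pics/c29.png

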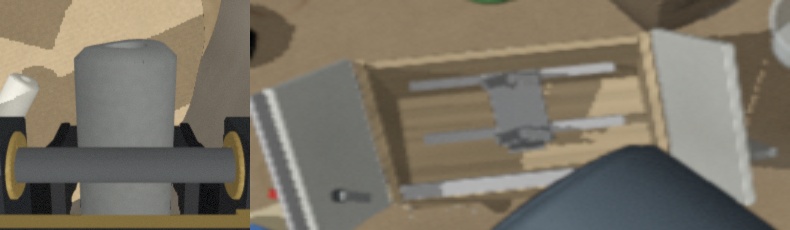

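View pics/s29.png

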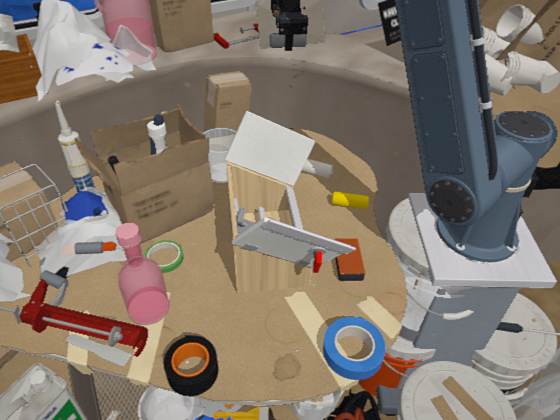

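```bash
python3 - <<'E'
from h import *
t=cap('top'); c=cv2.resize(t['pixels'][140:250,160:340],None,fx=4.4,fy=4.4,interpolation=cv2.INTER_CUBIC); k=dict(s=4.4,o=np.array([160,140]))
for x in(-40,40): box(c,t,x-7,x+7,-26,26,-36,(0,255,0),**k)
box(c,t,-57,-55,-26,26,-36,(0,0,255),**k)
box(c,t,-100,100,-135,135,0,(255,0,0),**k)
cv2.imwrite('pics/c30.png',c)
E
```

```text
(no output)
```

View pics/c30.png

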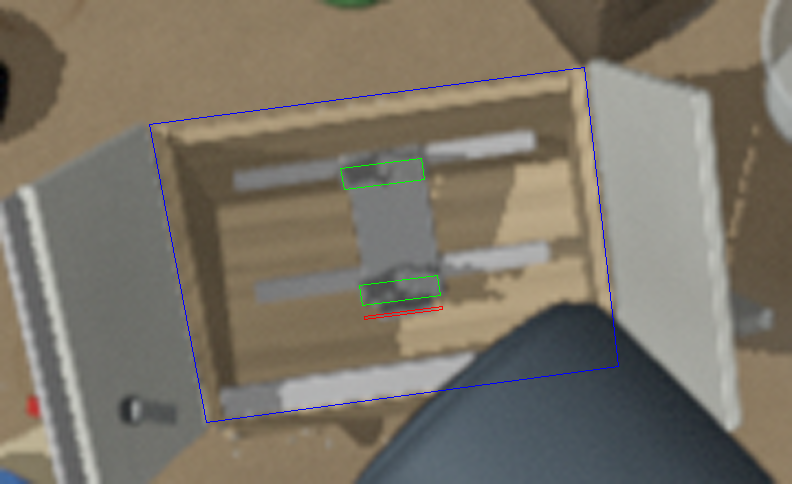

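>>> {"name": "play_rows", "arguments": {
  "series": [
    {"tx": 0.005,"ty": 0.056,"tz": 0,"turn": 0},
    {"tx": 0.005,"ty": 0.056,"tz": 0,"turn": 0},
    {"tx": 0.005,"ty": 0.056,"tz": 0,"turn": 0},
    {"tx": 0.005,"ty": 0.056,"tz": 0,"turn": 0},
    {"tx": 0.005,"ty": 0.056,"tz": 0,"turn": 0},
    {"tx": 0.005,"ty": 0.056,"tz": 0,"turn": 0},
    {"tx": 0.005,"ty": 0.056,"tz": 0,"turn": 0},
    {"tx": 0.005,"ty": 0.056,"tz": 0,"turn": 0},
    {"tx": 0.005,"ty": 0.056,"tz": 0,"turn": 0},
    {"tx": 0.005,"ty": 0.056,"tz": 0,"turn": 0}
  ]
}}

```text
time_s: 27.95
position: [0.5554, 0.0733, 0.4059]
tcp_rot: [[0.138, -0.99, -0.005], [-0.99, -0.138, 0.0], [-0.001, 0.005, -1.0]]
force: [0.6, -0.2, -0.5]
opening: 0.459
```

>>> {"name": "play_rows", "arguments": {
  "series": [
    {"tx": 0,"ty": 0,"tz": -0.03,"turn": 0},
    {"tx": 0,"ty": 0,"tz": 0,"turn": 0},
    {"tx": 0,"ty": 0,"tz": 0,"turn": 0},
    {"tx": 0,"ty": 0,"tz": 0,"turn": 0}
  ]
}}

```text
time_s: 28.35
position: [0.5565, 0.0705, 0.3843]
tcp_rot: [[0.137, -0.991, -0.001], [-0.991, -0.137, -0.0], [0.0, 0.001, -1.0]]
force: [-0.5, 0.2, -0.7]
opening: 0.46
```

```bash
python3 - <<'E'
from h import *
st(); h=cap('wrist','w31'); t=cap('top','t31'); s=cap('side','s31')
c=h['pixels'].copy()
for x in(-40,40): box(c,h,x-7,x+7,-26,26,-36,(0,255,0))
box(c,h,-100,100,-135,135,0,(255,0,0))
cv2.imwrite('pics/c31.png',c)
for z in(44,0,-36): units(W(2,0,z)+[0,0,.0521])
E
```

```text
t 28.35 pos [0.5565 0.0705 0.3843] yaw -82.1 F [-0.5  0.2 -0.7] open 0.46
target [0.539  0.0676 0.2262] d mm [ -17.7   -2.9 -158.8] units [-0.0221 -0.0036 -0.1985]
target [0.5608 0.0706 0.1881] d mm [   4.1    0.2 -196.9] units [ 5.100e-03  2.000e-04 -2.462e-01]
target [0.5786 0.0731 0.1569] d mm [  21.9    2.7 -228.1] units [ 0.0274  0.0034 -0.2851]
```

View pics/c31.png

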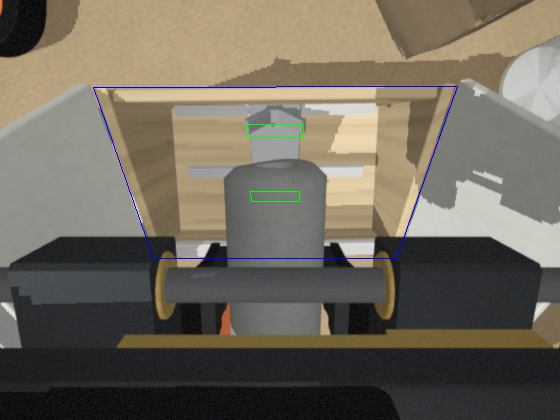

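View pics/s31.png

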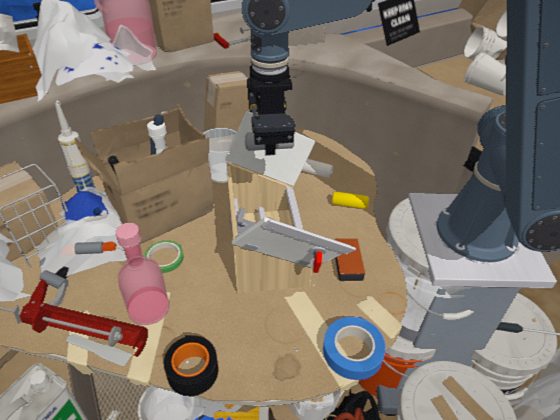

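>>> {"name": "play_rows", "arguments": {
  "series": [
    {"tx": -0.0055,"ty": -0.001,"tz": -0.05,"turn": 0},
    {"tx": -0.0055,"ty": -0.001,"tz": -0.05,"turn": 0},
    {"tx": -0.0055,"ty": -0.001,"tz": -0.05,"turn": 0},
    {"tx": -0.0055,"ty": -0.001,"tz": -0.0485,"turn": 0},
    {"tx": 0.0125,"ty": 0.0017,"tz": -0.0217,"turn": 0},
    {"tx": 0.0125,"ty": 0.0017,"tz": -0.0217,"turn": 0},
    {"tx": 0,"ty": 0,"tz": 0,"turn": 0},
    {"tx": 0,"ty": 0,"tz": 0,"turn": 0},
    {"tx": 0,"ty": 0,"tz": 0,"turn": 0}
  ]
}}

```text
time_s: 29.4
position: [0.559, 0.0707, 0.1921]
tcp_rot: [[0.138, -0.99, 0.002], [-0.99, -0.138, -0.0], [0.0, -0.002, -1.0]]
force: [0.2, -0.3, -0.0]
opening: 0.457
```

```bash
python3 - <<'E'
from h import *
s=st(); h=cap('wrist','w32'); units(W(2,0,4)+[0,0,.0521]); units(W(2,0,-36)+[0,0,.0521])
E
```

```text
t 29.4 pos [0.559  0.0707 0.1921] yaw -82.1 F [ 0.2 -0.3 -0. ] open 0.457
target [0.5588 0.0704 0.1916] d mm [-0.1 -0.4 -0.6] units [-0.0002 -0.0005 -0.0008]
target [0.5786 0.0731 0.1569] d mm [ 19.7   2.4 -35.3] units [ 0.0246  0.003  -0.0441]
```

View pics/w32.png

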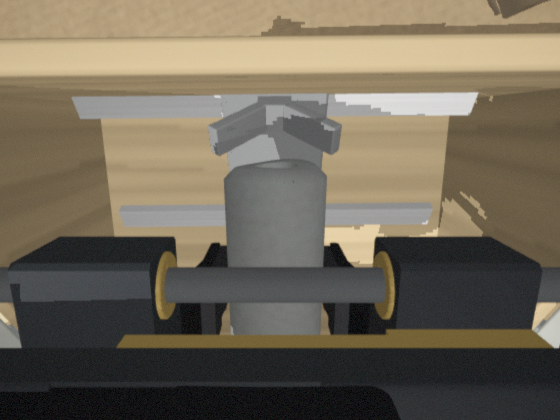

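>>> {"name": "play_rows", "arguments": {
  "series": [
    {"tx": 0.005,"ty": 0.0007,"tz": -0.0087,"turn": 0},
    {"tx": 0.005,"ty": 0.0007,"tz": -0.0087,"turn": 0},
    {"tx": 0,"ty": 0,"tz": 0,"turn": 0},
    {"tx": 0,"ty": 0,"tz": 0,"turn": 0}
  ]
}}

```text
time_s: 29.85
position: [0.5666, 0.0722, 0.1766]
tcp_rot: [[0.138, -0.99, -0.001], [-0.99, -0.138, 0.0], [-0.0, 0.001, -1.0]]
force: [-0.3, -0.4, -0.5]
opening: 0.466
```

>>> {"name": "play_rows", "arguments": {
  "series": [
    {"tx": 0.005,"ty": 0.0007,"tz": -0.0087,"turn": 0},
    {"tx": 0,"ty": 0,"tz": 0,"turn": 0}
  ]
}}

```text
time_s: 30.05
position: [0.5689, 0.0724, 0.1693]
tcp_rot: [[0.139, -0.99, -0.005], [-0.99, -0.139, -0.001], [-0.0, 0.005, -1.0]]
force: [-4.9, -1.9, 4.2]
opening: 0.462
```

```bash
python3 - <<'E'
from h import *
s=st(); h=cap('wrist','w33'); print(s['moment']); units(W(2,0,-36)+[0,0,.0521])
E
```

```text
t 30.05 pos [0.5689 0.0724 0.1693] yaw -82.0 F [-4.9 -1.9  4.2] open 0.462
[-0.41163285  0.77404177 -0.07118809]
target [0.5786 0.0731 0.1569] d mm [  9.6   0.7 -12.6] units [ 0.012   0.0009 -0.0157]
```

View pics/w33.png

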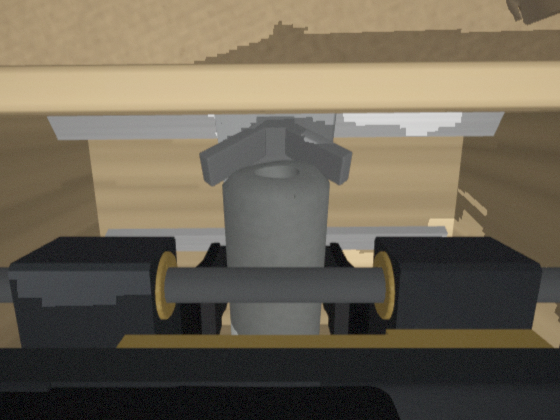

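>>> {"name": "play_rows", "arguments": {
  "series": [
    {"tx": -0.004,"ty": -0.0006,"tz": 0.012,"turn": 0},
    {"tx": -0.003,"ty": -0.0004,"tz": 0.004,"turn": 0},
    {"tx": 0.0055,"ty": 0.0008,"tz": 0.0035,"turn": 0},
    {"tx": 0.0055,"ty": 0.0008,"tz": 0.0015,"turn": 0},
    {"tx": 0,"ty": 0,"tz": 0,"turn": 0},
    {"tx": 0,"ty": 0,"tz": 0,"turn": 0}
  ]
}}

```text
time_s: 30.7
position: [0.5742, 0.0732, 0.1868]
tcp_rot: [[0.139, -0.99, 0.0], [-0.99, -0.139, 0.0], [0.0, -0.0, -1.0]]
force: [0.6, 0.5, -0.9]
opening: 0.458
```

```bash
cat >>h.py <<'E'
def rc(off=.0521):
    P=bot.read_state()['position']-[0,0,off]-W(0,0,-36); L=Rz(-POSE[2])@P; r=1000*np.array([L[0]*c30+L[2]*s30,L[1],-L[0]*s30+L[2]*c30]); print('roller ctr in cradle',r.round(1)); return r
E
python3 - <<'E'
from h import *
s=st(); rc(); h=cap('wrist','w34')
E
```

```text
t 30.7 pos [0.5742 0.0732 0.1868] yaw -82.0 F [ 0.6  0.5 -0.9] open 0.458
roller ctr in cradle [13.1  0.7 28. ]
```

View pics/w34.png

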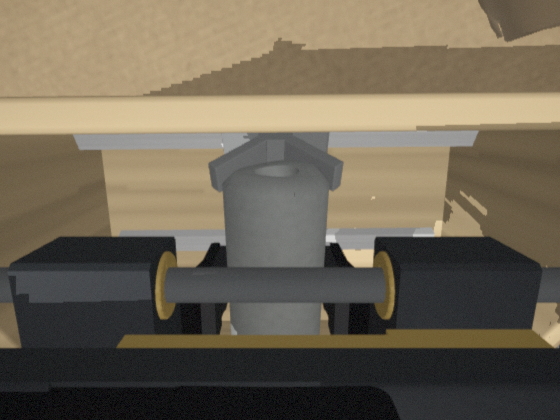

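>>> {"name": "play_rows", "arguments": {
  "series": [
    {"tx": 0.0005,"ty": 0,"tz": -0.006,"turn": 0},
    {"tx": 0.0005,"ty": 0,"tz": -0.006,"turn": 0},
    {"tx": 0.0005,"ty": 0,"tz": -0.004,"turn": 0},
    {"tx": 0,"ty": 0,"tz": 0,"turn": 0}
  ]
}}

```text
time_s: 31.15
position: [0.5746, 0.0731, 0.1734]
tcp_rot: [[0.138, -0.99, -0.002], [-0.99, -0.138, 0.0], [-0.0, 0.002, -1.0]]
force: [-1.4, -0.1, 2.9]
opening: 0.462
```

```bash
python3 - <<'E'
from h import *
s=st(); rc(); h=cap('wrist','w35')
E
```

```text
t 31.15 pos [0.5746 0.0731 0.1734] yaw -82.0 F [-1.4 -0.1  2.9] open 0.462
roller ctr in cradle [ 6.8  0.5 16.2]
```

View pics/w35.png

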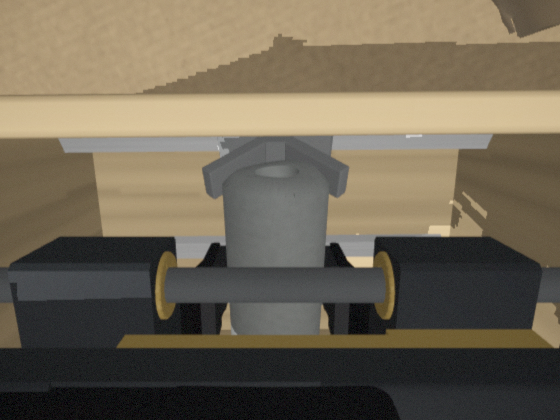

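>>> {"name": "play_rows", "arguments": {
  "series": [
    {"tx": 0.0005,"ty": 0,"tz": -0.005,"turn": 0},
    {"tx": 0.0005,"ty": 0,"tz": -0.005,"turn": 0},
    {"tx": 0,"ty": 0,"tz": 0,"turn": 0}
  ]
}}

```text
time_s: 31.5
position: [0.575, 0.0731, 0.1655]
tcp_rot: [[0.138, -0.99, -0.002], [-0.99, -0.138, -0.0], [-0.0, 0.002, -1.0]]
force: [-4.4, -1.6, 3.4]
opening: 0.458
```

```bash
python3 - <<'E'
from h import *
s=st(); rc(); print(s['moment'].round(2)); h=cap('wrist','w36'); t=cap('side','s36')
cv2.imwrite('pics/c36.png',np.hstack([h['pixels'][80:360,100:450],cv2.resize(t['pixels'][110:270,210:350],None,fx=2,fy=1.75)]))
E
```

```text
t 31.5 pos [0.575  0.0731 0.1655] yaw -82.0 F [-4.4 -1.6  3.4] open 0.458
roller ctr in cradle [3.2 0.5 9.2]
[-0.19  0.65  0.  ]
```

View pics/c36.png

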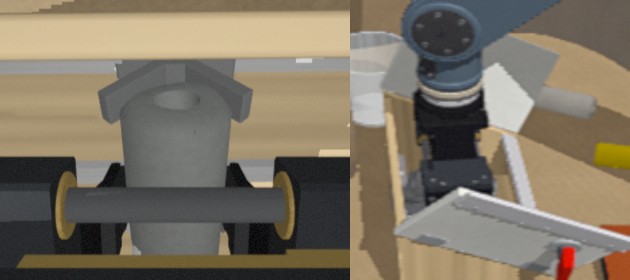

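>>> {"name": "play_rows", "arguments": {
  "series": [
    {"tx": 0.001,"ty": 0,"tz": -0.0045,"turn": 0},
    {"tx": 0.001,"ty": 0,"tz": -0.0045,"turn": 0},
    {"tx": 0,"ty": 0,"tz": 0,"turn": 0},
    {"tx": 0,"ty": 0,"tz": 0,"turn": 0}
  ]
}}

```text
time_s: 32.0
position: [0.5768, 0.0732, 0.1585]
tcp_rot: [[0.138, -0.99, -0.002], [-0.99, -0.138, 0.0], [-0.0, 0.002, -1.0]]
force: [-4.4, -0.5, 2.0]
opening: 0.451
```

```bash
python3 - <<'E'
from h import *
s=st(); rc(); print(s['moment'].round(2)); h=cap('wrist','w37')
cv2.imwrite('pics/c37.png',cv2.resize(h['pixels'][80:360,100:450],None,fx=2,fy=2))
E
```

```text
t 32.0 pos [0.5768 0.0732 0.1585] yaw -82.0 F [-4.4 -0.5  2. ] open 0.451
roller ctr in cradle [1.2 0.3 2.2]
[-0.16  0.73 -0.04]
```

View pics/c37.png

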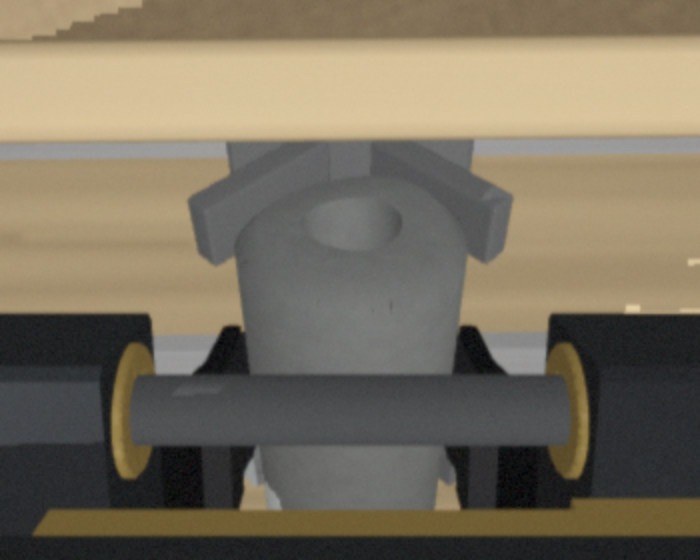

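>>> {"name": "play_rows", "arguments": {
  "series": [
    {"tx": 0.0012,"ty": 0,"tz": -0.0022,"turn": 0},
    {"tx": 0.0012,"ty": 0,"tz": -0.0022,"turn": 0},
    {"tx": 0,"ty": 0,"tz": 0,"turn": 0},
    {"tx": 0,"ty": 0,"tz": 0,"turn": 0}
  ]
}}

```text
time_s: 32.45
position: [0.5792, 0.0734, 0.1553]
tcp_rot: [[0.138, -0.99, -0.0], [-0.99, -0.138, 0.0], [-0.0, 0.0, -1.0]]
force: [-5.3, 1.4, 2.2]
opening: 0.455
```

```bash
python3 - <<'E'
from h import *
s=st(); rc(); print(s['moment'].round(2)); h=cap('wrist','w38')
c=h['pixels'].copy()
def cyl(x,y,z,th,col):
    for sx in(-50.5,50.5):
        pts=[]
        for a in np.linspace(0,2*np.pi,40):
            yy,zz=20.5*np.cos(a),20.5*np.sin(a)
            X=sx*np.cos(th)+zz*np.sin(th); Z=-sx*np.sin(th)+zz*np.cos(th)
            pts.append(proj(h,W(x+X,y+yy,-36+z+Z)))
        cv2.polylines(c,[np.int32(np.round(pts))],True,col,1)
cyl(1,0,0,0,(0,255,0)); cyl(1,0,0,np.radians(15),(0,0,255))
cv2.imwrite('pics/c38.png',cv2.resize(c[80:360,100:450],None,fx=2,fy=2))
E
```

```text
t 32.45 pos [0.5792 0.0734 0.1553] yaw -82.0 F [-5.3  1.4  2.2] open 0.455
roller ctr in cradle [ 1.7  0.2 -1.8]
[0.05 0.75 0.01]
```

View pics/c38.png

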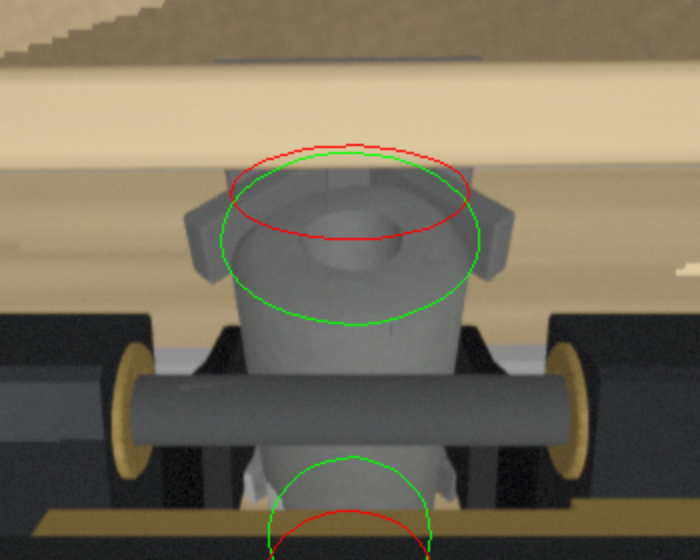

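>>> {"name": "play_rows", "arguments": {
  "series": [
    {"tx": 0.0012,"ty": 0,"tz": -0.0022,"turn": 0},
    {"tx": 0.0006,"ty": 0,"tz": -0.0022,"turn": 0},
    {"tx": 0,"ty": 0,"tz": 0,"turn": 0},
    {"tx": 0,"ty": 0,"tz": 0,"turn": 0}
  ]
}}

```text
time_s: 32.9
position: [0.5805, 0.0733, 0.1531]
tcp_rot: [[0.139, -0.99, -0.001], [-0.99, -0.139, -0.0], [-0.0, 0.001, -1.0]]
force: [-7.5, 0.6, 10.7]
opening: 0.456
```

```bash
python3 - <<'E'
from h import *
s=st(); rc(); print(s['moment'].round(2)); h=cap('wrist','w39')
cv2.imwrite('pics/c39.png',cv2.resize(h['pixels'][80:360,100:450],None,fx=2,fy=2))
E
```

```text
t 32.9 pos [0.5805 0.0733 0.1531] yaw -82.0 F [-7.5  0.6 10.7] open 0.456
roller ctr in cradle [ 1.7 -0.1 -4.2]
[0.04 1.29 0.1 ]
```

View pics/c39.png

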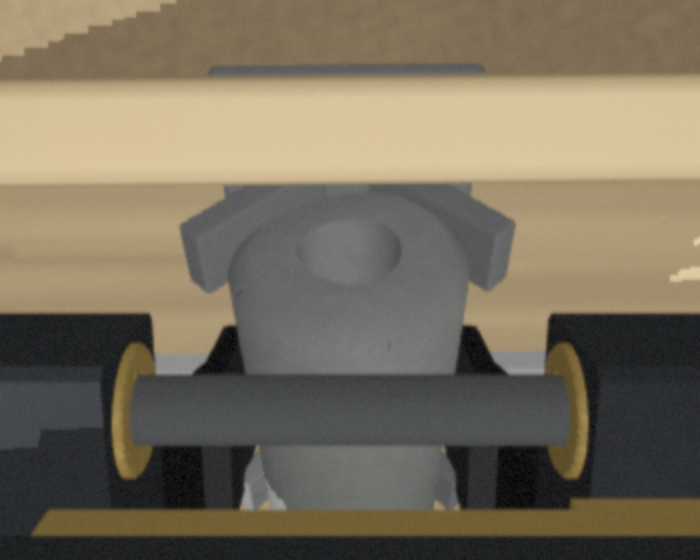

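>>> {"name": "play_rows", "arguments": {
  "series": [
    {"tx": 0.001,"ty": 0,"tz": -0.0018,"turn": 0},
    {"tx": 0,"ty": 0,"tz": 0,"turn": 0},
    {"tx": 0,"ty": 0,"tz": 0,"turn": 0},
    {"tx": 0,"ty": 0,"tz": 0,"turn": 0}
  ]
}}

```text
time_s: 33.35
position: [0.5807, 0.0733, 0.1529]
tcp_rot: [[0.139, -0.99, -0.001], [-0.99, -0.139, -0.0], [-0.0, 0.001, -1.0]]
force: [-9.6, 0.4, 17.7]
opening: 0.453
```

```bash
python3 - <<'E'
from h import *
s=st(); rc(); print(s['moment'].round(2)); h=cap('wrist','w40'); t=cap('side','s40')
cv2.imwrite('pics/c40.png',np.hstack([cv2.resize(h['pixels'][150:350,150:400],None,fx=1.6,fy=2),cv2.resize(t['pixels'][160:260,210:330],None,fx=3.2,fy=4)]))
E
```

```text
t 33.35 pos [0.5807 0.0733 0.1529] yaw -82.0 F [-9.6  0.4 17.7] open 0.453
roller ctr in cradle [ 1.8 -0.1 -4.6]
[-0.01  1.81  0.07]
```

View pics/c40.png

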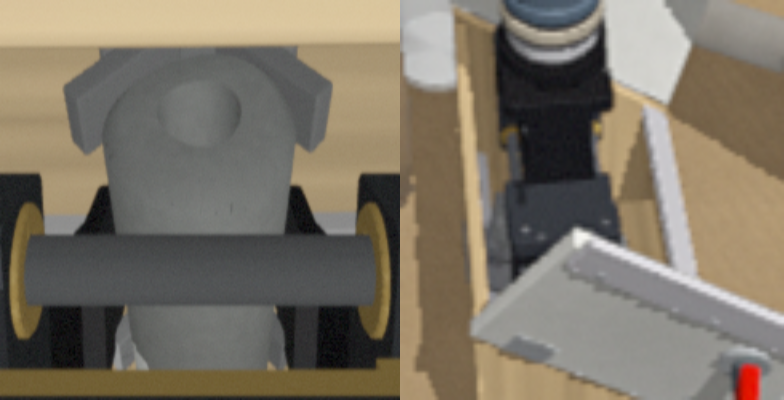

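>>> {"name": "play_rows", "arguments": {
  "series": [
    {"tx": -0.0008,"ty": 0,"tz": 0.0014,"turn": 0},
    {"tx": 0,"ty": 0,"tz": 0,"turn": 0},
    {"tx": 0,"ty": 0,"tz": 0,"turn": 0},
    {"tx": 0,"ty": 0,"tz": 0,"turn": 0}
  ]
}}

```text
time_s: 33.85
position: [0.5806, 0.0733, 0.153]
tcp_rot: [[0.139, -0.99, -0.0], [-0.99, -0.139, -0.0], [0.0, 0.0, -1.0]]
force: [-8.3, 0.7, 10.4]
opening: 0.45
```

>>> {"name": "play_rows", "arguments": {
  "series": [
    {"tx": 0,"ty": 0,"tz": 0,"turn": 0},
    {"tx": 0,"ty": 0,"tz": 0,"turn": 0},
    {"tx": 0,"ty": 0,"tz": 0,"turn": 0},
    {"tx": 0,"ty": 0,"tz": 0,"turn": 0},
    {"tx": 0,"ty": 0,"tz": 0,"turn": 0}
  ],
  "gripper": 0.62
}}

```text
time_s: 34.35
position: [0.5815, 0.073, 0.1513]
tcp_rot: [[0.138, -0.99, 0.001], [-0.99, -0.138, -0.0], [0.0, -0.001, -1.0]]
force: [0.7, -0.2, 0.6]
opening: 0.615
```

```bash
python3 - <<'E'
from h import *
s=st(); h=cap('wrist','w41')
cv2.imwrite('pics/c41.png',cv2.resize(h['pixels'][80:360,100:450],None,fx=2,fy=2))
E
```

```text
t 34.35 pos [0.5815 0.073  0.1513] yaw -82.1 F [ 0.7 -0.2  0.6] open 0.615
```

View pics/c41.png

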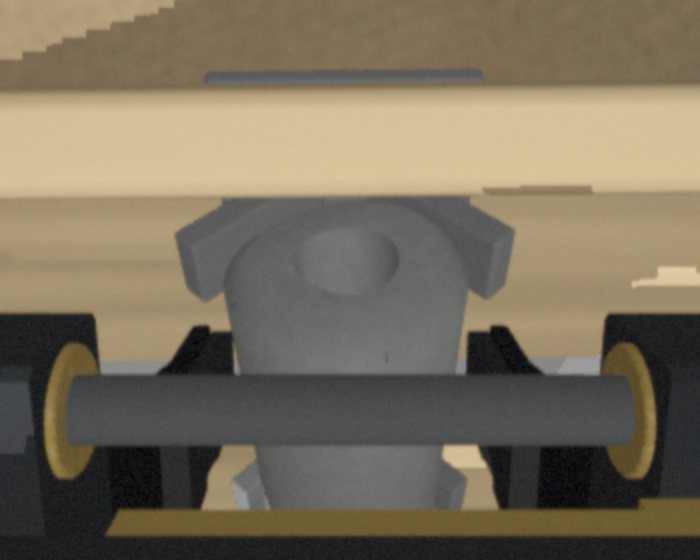

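>>> {"name": "play_rows", "arguments": {
  "series": [
    {"tx": 0,"ty": 0,"tz": 0.015,"turn": 0},
    {"tx": 0,"ty": 0,"tz": 0.03,"turn": 0},
    {"tx": 0,"ty": 0,"tz": 0.05,"turn": 0},
    {"tx": 0,"ty": 0,"tz": 0.06,"turn": 0},
    {"tx": 0,"ty": 0,"tz": 0.06,"turn": 0},
    {"tx": 0,"ty": 0,"tz": 0.06,"turn": 0},
    {"tx": 0,"ty": 0,"tz": 0.06,"turn": 0},
    {"tx": 0,"ty": 0,"tz": 0,"turn": 0}
  ]
}}

```text
time_s: 35.2
position: [0.5837, 0.0731, 0.4289]
tcp_rot: [[0.139, -0.99, 0.018], [-0.99, -0.139, -0.001], [0.004, -0.018, -1.0]]
force: [0.5, 0.1, 0.9]
opening: 0.621
```

>>> {"name": "play_rows", "arguments": {
  "series": [
    {"tx": -0.05,"ty": -0.02,"tz": 0,"turn": 0},
    {"tx": -0.06,"ty": -0.02,"tz": 0,"turn": 0},
    {"tx": -0.04,"ty": 0,"tz": 0,"turn": 0},
    {"tx": 0,"ty": 0,"tz": 0,"turn": 0},
    {"tx": 0,"ty": 0,"tz": 0,"turn": 0},
    {"tx": 0,"ty": 0,"tz": 0,"turn": 0}
  ]
}}

```text
time_s: 35.8
position: [0.4626, 0.0413, 0.4198]
tcp_rot: [[0.138, -0.99, 0.002], [-0.99, -0.138, -0.0], [0.0, -0.002, -1.0]]
force: [0.7, -1.2, -0.0]
opening: 0.621
```

```bash
cat >> h.py <<'E'
def cyl(c,h,x,y,z,th,col,s=1,o=(0,0)):
    for sx in(-50.5,50.5):
        pts=[]
        for a in np.linspace(0,2*np.pi,40):
            yy,zz=20.5*np.cos(a),20.5*np.sin(a)
            X=sx*np.cos(th)+zz*np.sin(th); Z=-sx*np.sin(th)+zz*np.cos(th)
            pts.append((proj(h,W(x+X,y+yy,-36+z+Z))-o)*s)
        cv2.polylines(c,[np.int32(np.round(pts))],True,col,1)
E
python3 - <<'E'
from h import *
s=st(); h=cap('wrist','w42'); t=cap('side','s42'); p=cap('top','t42')
c=h['pixels'].copy(); cyl(c,h,0,0,0,0,(0,255,0)); cv2.imwrite('pics/c42.png',c)
E
```

```text
t 35.8 pos [0.4626 0.0413 0.4198] yaw -82.0 F [ 0.7 -1.2 -0. ] open 0.621
```

View pics/c42.png

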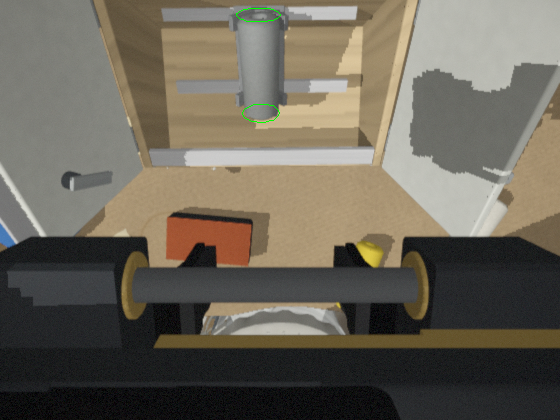

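View pics/s42.png

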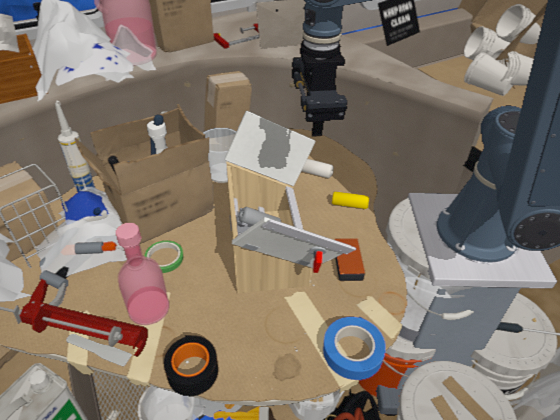

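View pics/t42.png

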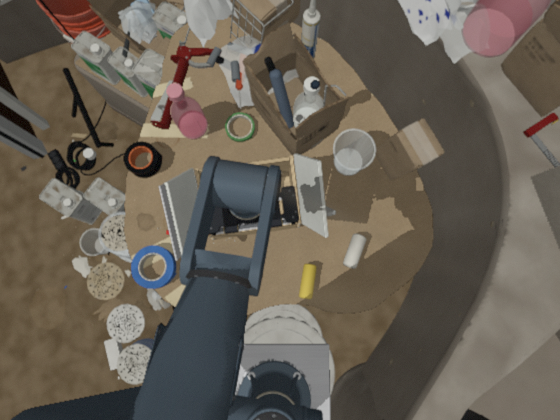

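```bash
python3 - <<'E'
from h import *
h=cap('wrist'); t=cap('side'); 
c=cv2.resize(h['pixels'][0:140,190:330],None,fx=4,fy=4,interpolation=cv2.INTER_CUBIC); cyl(c,h,0,0,0,0,(0,255,0),4,np.array([190,0]))
d=cv2.resize(t['pixels'][100:280,210:370],None,fx=3.1,fy=3.1)
for f,col in((105,(255,0,0)),(111.7,(0,0,255))):
  for sd,r,z in((1,150,17),(-1,135,11)):
    y,zz=edge(f,r,z,sd); q=[tuple(int(v) for v in (proj(t,W(x,y,zz))-[210,100])*3.1) for x in(-100,100)]; cv2.line(d,q[0],q[1],col,1)
cv2.imwrite('pics/c43.png',c); cv2.imwrite('pics/d43.png',d)
E
```

```text
(no output)
```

View pics/c43.png

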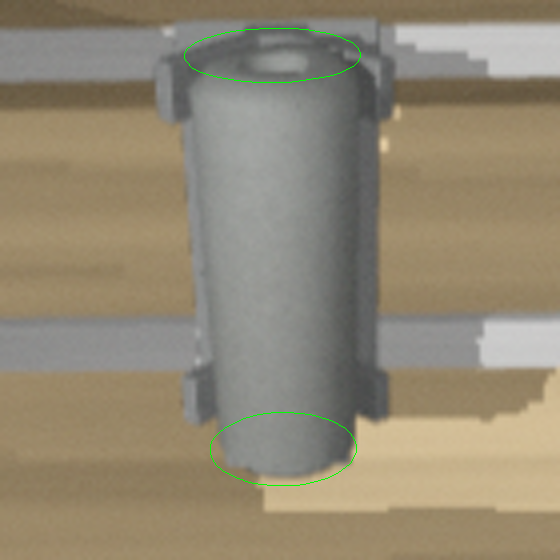

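View pics/d43.png

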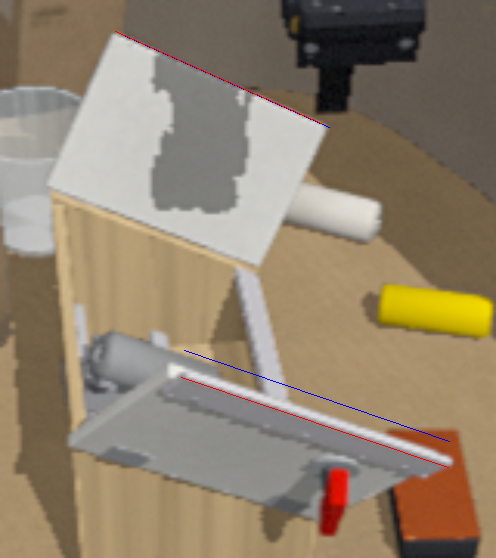

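```bash
python3 - <<'E'
from h import *
t=cap('side'); o=np.array([220,190])
d=cv2.resize(t['pixels'][190:250,220:290],None,fx=8,fy=8,interpolation=cv2.INTER_CUBIC)
cyl(d,t,0,0,0,0,(0,255,0),8,o); cyl(d,t,0,0,5,np.radians(8),(0,0,255),8,o)
cv2.imwrite('pics/c44.png',d); st()
E
```

```text
t 36.1 pos [0.4621 0.0414 0.4191] yaw -82.0 F [ 0.3 -1.2 -0.9] open 0.621
```

View pics/c44.png

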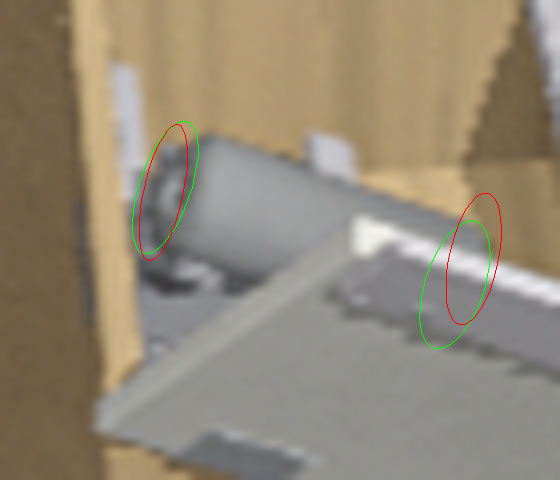

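>>> {"name": "play_rows", "arguments": {
  "series": [
    {"tx": 0.01,"ty": 0.02,"tz": -0.05,"turn": 0},
    {"tx": 0,"ty": 0,"tz": -0.05,"turn": 0},
    {"tx": 0,"ty": 0,"tz": 0,"turn": 0},
    {"tx": 0,"ty": 0,"tz": 0,"turn": 0},
    {"tx": 0,"ty": 0,"tz": 0,"turn": 0}
  ]
}}

```text
time_s: 36.6
position: [0.471, 0.0571, 0.3413]
tcp_rot: [[0.138, -0.99, 0.004], [-0.99, -0.138, -0.0], [0.001, -0.004, -1.0]]
force: [-0.5, -0.6, -0.1]
opening: 0.619
```

```bash
python3 - <<'E'
from h import *
st(); h=cap('wrist','w45'); cv2.imwrite('pics/c45.png',cv2.resize(h['pixels'][0:200,170:370],None,fx=3,fy=3,interpolation=cv2.INTER_CUBIC))
c=cv2.imread('pics/c45.png'); cyl(c,h,0,0,0,0,(0,255,0),3,np.array([170,0])); cv2.imwrite('pics/c45o.png',c)
E
```

```text
t 36.6 pos [0.471  0.0571 0.3413] yaw -82.1 F [-0.5 -0.6 -0.1] open 0.619
```

View pics/c45o.png

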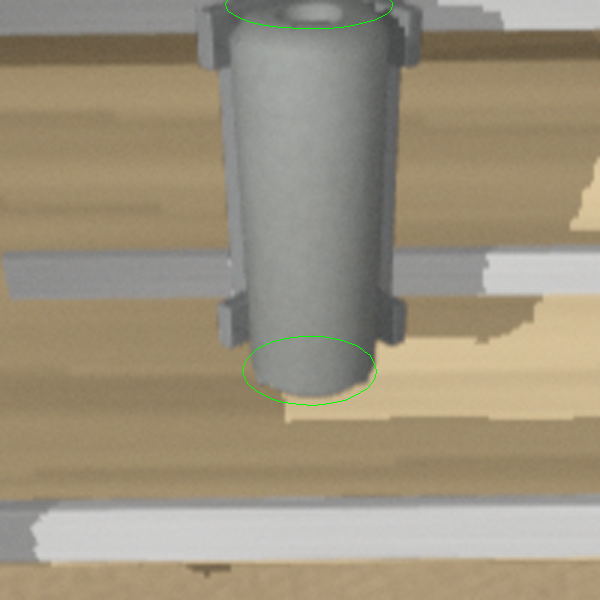

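>>> {"name": "play_rows", "arguments": {
  "series": [
    {"tx": 0,"ty": 0,"tz": 0.05,"turn": 0},
    {"tx": 0,"ty": 0,"tz": 0.05,"turn": 0},
    {"tx": 0,"ty": 0,"tz": 0,"turn": 0},
    {"tx": 0,"ty": 0,"tz": 0,"turn": 0},
    {"tx": 0,"ty": 0,"tz": 0,"turn": 0}
  ]
}}

```text
time_s: 37.15
position: [0.469, 0.0573, 0.4194]
tcp_rot: [[0.138, -0.99, -0.0], [-0.99, -0.138, 0.0], [-0.0, 0.0, -1.0]]
force: [0.9, 0.2, -0.0]
opening: 0.623
```

```bash
python3 - <<'E'
from h import *
st(); print(bot.hand_in())
E
```

```text
t 37.15 pos [0.469  0.0573 0.4194] yaw -82.1 F [ 0.9  0.2 -0. ] open 0.623
the job is handed in; nothing more can be done
None
```

The locker stands open with the grey roller cover lying lengthwise in its cradle, and I handed the job in at 37 s of the 72 s allowed.

**What I did**
- I turned the red latch clockwise to its stop, then lifted the left leaf by the latch and pushed it over to its stop.
- I did the same with the right leaf by its steel pull.
- I laid the grey cover in the cradle and pressed it until it was firmly seated at about 20 N. I eased off to about 13 N, then let go.

**Last checks**
- **Leaves:** the left leaf's edge in the side view fits about 112°, its stop. The right leaf's edge looks the same anywhere from 105° to 112° in that view, so for it I rely on the rise in push force (about 24 N) that I felt at the end.
- **Roller cover:** it lies in both V saddles. The wrist camera agrees with the seated pose to a few millimetres. The side view disagrees slightly, suggesting about 4 mm further down the slope and up to 2.5° off in tilt.
- **Other things:** the white and yellow covers, the tape and the cup are where they were. After I backed away, the force reading was near zero.

**What went wrong on the way**
- On the first try the cover's end caught on the front face of the upper saddle, at about 7 N. I backed off, moved it up the slope and set it down again.
- The force on the fingers reached about 39 N when the left leaf met its stop.

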